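# Match the plaque on the dessert pair

## Task

The two domed desserts on the slate board go out as a pair, but one is still bare: take from the wooden rack the plaque of the same colour as the one on its partner and lay it down flat on the marble slab, gold dot up. Let go, take it again by its edges, and balance it centred and level on the bare dome, gold dot still up. Leave the other two plaques standing in the rack, and the finished desserts and everything else where they are.

Things in the scene. Friction and masses are not known exactly. Their poses are not given: they have to be found in the camera images.
- board: dark slate board 130 x 270 x 12 mm, fixed, origin under its centre, long side along its y. It carries two identical desserts, at y = +70 mm (bare) and y = -70 mm (finished): a leaf-green plate (radius 60 mm, top face 22 mm above the worktop) with a dark chocolate dome, a half ball of radius 45 mm
- bare_top (a point): highest point (67 mm above the worktop) of the dome on the board that has no plaque yet; the domes are fixed
- partner_top (a point): highest point of the finished dome on the same board; a plaque lies on it
- rack: wooden rack 170 x 70 mm, fixed, origin under its centre. Three open-ended slots 50 mm apart along its x (x = -50, 0, 50 mm), each 11 mm wide between walls that end 25 mm above the worktop; slot floor at 10 mm. In each stands one plaque on edge, its top edge 60 mm above the worktop; all three gold dots face the same way (rack +x)
- slab: white marble slab 200 x 200 x 15 mm, fixed, origin under its centre; a palette knife lies along its +y edge, the rest is free
- finished_a: finished dessert on its own 130 x 130 x 12 mm slate, near the back; same plate and dome, top 67 mm above the worktop; fixed, origin under its centre
- finished_b: another finished dessert like finished_a
- plaque_green: green chocolate plaque, 50 x 50 x 8 mm, loose, about 25 g, standing on edge in one of the rack's slots; origin at its middle; x axis is the normal out of the face with the gold dot (level at the start), y and z along its edges (z up at the start)
- plaque_cream: cream chocolate plaque, 50 x 50 x 8 mm, loose, about 25 g, standing on edge in one of the rack's slots; origin at its middle; x axis is the normal out of the face with the gold dot (level at the start), y and z along its edges (z up at the start)
- plaque_red: red chocolate plaque, 50 x 50 x 8 mm, loose, about 25 g, standing on edge in one of the rack's slots; origin at its middle; x axis is the normal out of the face with the gold dot (level at the start), y and z along its edges (z up at the start)
- top_green: green plaque, same size, lying gold dot up on one of the three finished domes; origin at its middle, z is the normal out of its gold face
- top_cream: cream plaque, same size, lying gold dot up on one of the three finished domes; origin at its middle, z is the normal out of its gold face
- top_red: red plaque, same size, lying gold dot up on one of the three finished domes; origin at its middle, z is the normal out of its gold face
- bottle: amber bottle, radius 28 mm, 190 mm tall, beside the board; origin under its centre
- canister: aluminium can, radius 32 mm, 140 mm tall, beside the rack; origin under its centre
- knife: palette knife about 190 mm long, lying along its x on the slab near the +y edge, under 25 mm high
- ramekin: white cup, radius 30 mm, 45 mm tall, beside the slab; origin under its centre
- cutter: steel pastry ring, radius 40 mm, 45 mm tall; origin under its centre
- jar: glass jar, radius 30 mm, 85 mm tall; origin under its centre
Mind the look-alikes: they are no part of the job. Leave any black or blue look-alike of the plaque_red alone.

How it is judged:
By the outcome, as a careful person would: the job done as asked, in the order asked, and still so for the second after the job is handed in, with the robot touching nothing.
It also fails if it takes over 69 s, if anything falls off the work surface, if the arm or the gripper's body presses on something with over 40 N, if the wrist force passes 120 N, or if a joint passes its speed limit or range.

## Robot

A 6-joint arm with a two-finger parallel gripper is mounted at the origin on the work surface. World frame = base frame: x ahead of the robot, y to its left, z up, the work surface at z = 0. Lengths are in mm, angles in rad, forces in N, time in s.
With the tool pointing down it reaches from about 350 to 975 mm from the base axis. Payload 7.1 kg.
Tool frame: the origin (TCP) lies at the very end of the fingers, on their centre line; the grasp point (between the pads) lies 19 mm behind it; y points along the fingers, x is the direction in which the jaws open and shut, and the axes are right-handed (so a half turn about y gives the same grasp; the last joint's range is limited). The gripper opens to 88 mm and grips with 3 to 60 N. Pads are 20 mm wide; open, the fingers measure 115 mm over their backs; the gripper's body (75 mm by 178 mm) begins 61 mm behind the grasp point.
Start: joints at [-1.19, 0.423, 1.63, -0, 1.089, -0.019], TCP at [243.287, -575.688, 222.675] pointing down, gripper open.
Joint ranges: [-3, 3], [-0.9, 2.11], [0.09, 2.58], [-1.31, 4.45], [0.11, 2.69], [-2.54, 2.54]. Speed limits (rad/s): [2.39, 2.39, 3.01, 3.14, 3.14, 3.14].

## Interface

Orientations are given as a rotation vector (axis times angle).
In Python, from workcell import ctrl gives the robot as it stands. The module is installed in compiled form; this text tells all that it offers.
- The arm moves only by the tool jog_arm, never from a script. Its argument "steps" is a list of rows, each an object with "turn": the turn, a rotation vector about the world's x, y, z scaled (see below), a list of three; "dp": the shift along the world's x, y, z scaled (see below), a list of three; "claw": the opening, from 0 (shut) to 1 (fully open). In form: [{"turn": [wx, wy, wz], "dp": [x, y, z], "claw": claw}, ...]. A call has 1 to 12 rows; each row is the pose to reach, as a shift and turn from the pose measured when the call began, turning the shorter way round; what a row does not reach only later rows make up. The controller multiplies each number of a shift by 80 mm and each number of a turn by pi rad. A row lasts 1/12 s, in which the tool goes at most 41.7 mm and 7.16 degrees, less where a joint would pass 70% of its speed; a pose out of reach is approached as far as the arm can. A call with a number of a shift or a turn outside -1 to 1 is refused whole. A call with a gripper value outside its range is refused whole. The fingers move at their own pace and stop on an object; the grip force is fixed at half the most. Time passes only in rows, so rows that repeat a pose let the fingers close. It gives the time, the measured TCP pose, the force and the opening at its end, in the units of the state.
- ctrl.get_obs(): the state, without advancing time (a new reading comes with each control period).
- ctrl.get_image(name): name is "scene" or "top"; returns a dict with "img" (384x512x3 uint8, red, green, blue), "range_z" (384x512 float32, mm along the optical axis (not along the pixel's ray), 0 where there is no reading), "fovy" (degrees; the focal length in pixels is half the picture's height over the tangent of half this angle, whatever the lens; pixels are square), "cx", "cy" (the principal point, pixels), "camera_from_world" (4x4, takes a point from world to camera coordinates). Camera axes: x right, y down, z forward; pixel columns grow to the right and rows downward; lengths in mm; the calibration is good to about 2 mm. A picture is of the moment at which its call begins.
- ctrl.close_job(): hands the job in, once; it reports no verdict.
The state is a dict: "t": time; "qpos": joint angles; "qvel": joint speeds; "joint_torque": joint torques, N m; "ee_pos": TCP position; "orientation": TCP orientation; "ft_force": force on the tool from outside, world axes, zero at the start; "moment": the same for the moment, N m; "width": finger opening in mm.
Only numpy, scipy, OpenCV 4.12 (cv2) and the standard library are available. Lean on these libraries where they do the work, as an engineer would, in place of code of your own. Each camera call takes 0.05 s, during which the arm holds its last target.

## Working session

There is one attempt and no reset: what is moved stays moved. The work goes in short steps, Python scripts to look and compute and a tool call to move; the robot and the scene stay as the last step left them, time stands still between calls to the robot, and variables do not carry over. Pictures are saved under pics/ and viewed, and the job is handed in when it is done.

Besides the shell and the picture viewer there is one more tool, called after "Call:" in YAML: its name, and indented under it one key for each argument. jog_arm: Moves the arm, as the interface text tells. Its arguments: {"type":"object","properties":{"steps":{"type":"array","items":{"type":"object","properties":{"turn":{"type":"array","items":{"type":"number"}},"dp":{"type":"array","items":{"type":"number"}},"claw":{"type":"number"}}}}},"required":["steps"]}

```bash
mkdir -p pics; cat > h.py <<'E'
import numpy as np, cv2
from workcell import ctrl
def grab(n,tag):
    d=ctrl.get_image(n); cv2.imwrite(f'pics/{tag}.png',cv2.cvtColor(d['img'],cv2.COLOR_RGB2BGR)); np.savez(f'pics/{tag}.npz',**d); return d
def f(d): return d['img'].shape[0]/2/np.tan(np.radians(float(d['fovy']))/2)
def pts(d):
    F=f(d);z=d['range_z'].astype(float);v,u=np.mgrid[:z.shape[0],:z.shape[1]]
    c=np.stack([(u-d['cx'])/F*z,(v-d['cy'])/F*z,z],-1)
    T=np.linalg.inv(d['camera_from_world']); return c@T[:3,:3].T+T[:3,3]
def ray(d,u,v,h):
    T=np.linalg.inv(d['camera_from_world']);r=T[:3,:3]@np.array([(u-d['cx'])/f(d),(v-d['cy'])/f(d),1]);o=T[:3,3]
    return o+r*(h-o[2])/r[2]
def proj(d,p):
    c=d['camera_from_world'];q=c[:3,:3]@np.array(p)+c[:3,3];return q[:2]/q[2]*f(d)+[d['cx'],d['cy']]
E
python3 - <<'E'
from h import *
for n in('scene','top'):
    d=grab(n,n+'0'); print(n,d['fovy'],d['cx'],d['cy'],np.linalg.inv(d['camera_from_world']).round(3).tolist())
o=ctrl.get_obs();print(o)
E
```

```text
scene 57.19070495912881 255.29193415760975 188.85559377479547 [[0.369, 0.558, -0.743, 1258.568], [0.929, -0.213, 0.301, -293.467], [0.009, -0.802, -0.597, 651.274], [0.0, 0.0, 0.0, 1.0]]
top 49.29670412493738 258.0242886913404 189.0376531230577 [[0.018, -0.998, 0.053, 460.537], [-1.0, -0.019, -0.009, 2.284], [0.01, -0.053, -0.999, 1334.898], [0.0, 0.0, 0.0, 1.0]]
{'t': 0.1, 'qpos': array([-1.18999151e+00,  4.23779736e-01,  1.63060721e+00,  5.91358637e-07,
        1.08858562e+00, -1.89883336e-02]), 'qvel': array([-3.56058203e-04, -1.25006024e-03, -2.56440876e-03, -4.96609530e-06,
        1.93685254e-03, -1.04857603e-03]), 'joint_torque': array([ 8.30844419e-04, -5.45613205e+01, -2.74325520e+01,  6.46289787e-02,
        1.87571225e-02, -4.73085549e-05]), 'ee_pos': array([ 243.11220281, -575.23660175,  221.97236381]), 'orientation': array([-1.37141545,  0.91069374, -0.90882508]), 'ft_force': array([ 0.3271275 , -0.09174385,  0.53856802]), 'moment': array([-0.038964  , -0.00759586, -0.04599193]), 'width': 87.85885301768748}
```

View pics/scene0.png

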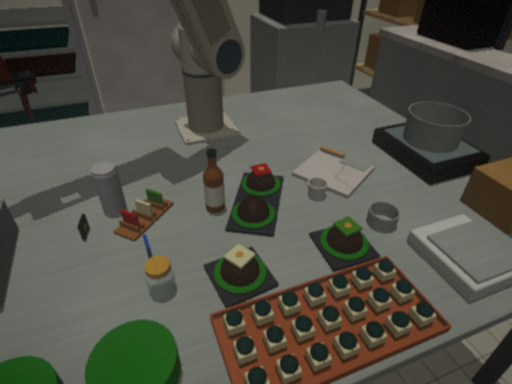

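View pics/top0.png

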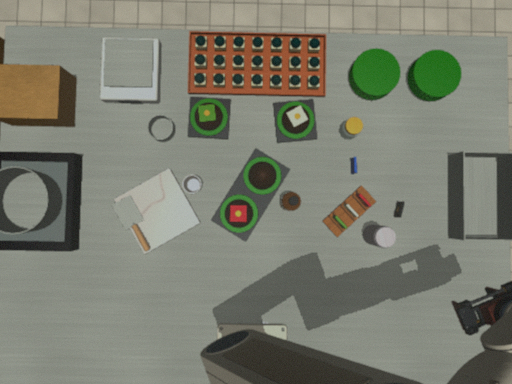

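The partner's plaque is red (top view, px 238,213), and the bare dome is at px 262,175. The red rack plaque is at the upper-right rack end (px 364,199). The slab is at px 158,210, with the knife along its lower-left side. Next I measure these.

```bash
python3 - <<'E'
from h import *
d=dict(np.load('pics/top0.npz'));P=pts(d)
hsv=cv2.cvtColor(d['img'],cv2.COLOR_RGB2HSV);H,S,V=[hsv[...,i].astype(int) for i in range(3)]
def reg(m,box):
    k=np.zeros(m.shape,bool);x0,y0,x1,y1=box;k[y0:y1,x0:x1]=1;return m&k
red=((H<8)|(H>172))&(S>170)&(V>70)
for nm,b in(('rackred',(350,185,375,210)),('toppl',(225,200,255,230))):
    m=reg(red,b);q=P[m];print(nm,m.sum(),np.median(q,0).round(1),q[:,2].min().round(1),q[:,2].max().round(1), 'px',np.argwhere(m).mean(0)[::-1])
# bare dome: points z>25 within box
m=reg(P[...,2]>26,(238,152,288,200));q=P[m];A=np.c_[2*q,np.ones(len(q))];s=np.linalg.lstsq(A,(q**2).sum(1),rcond=None)[0];print('dome',s[:3].round(1),np.sqrt(s[3]+s[:3]@s[:3]),'maxz',q[:,2].max())
m=reg(P[...,2]>26,(215,190,262,236))&~red;q=P[m];A=np.c_[2*q,np.ones(len(q))];s=np.linalg.lstsq(A,(q**2).sum(1),rcond=None)[0];print('dome2',s[:3].round(1),np.sqrt(s[3]+s[:3]@s[:3]))
# plates green
g=(H>40)&(H<75)&(S>120)
for b in((238,152,288,200),(215,190,262,240)):
    m=reg(g,b); (c,a,_)=cv2.fitEllipse(cv2.convexHull(np.argwhere(m)[:,::-1].astype(np.float32))); print('plate',c,a,ray(d,*c,22).round(1))
# slab
m=reg((S<60)&(V>140)&(P[...,2]>8),(105,160,205,260));r=cv2.minAreaRect(np.argwhere(m)[:,::-1].astype(np.float32));print('slab',r)
for c in cv2.boxPoints(r):print(ray(d,*c,15).round(1))
# rack
br=(H>5)&(H<18)&(S>100)&(V>50)
m=reg(br|(P[...,2]>15),(318,180,380,240))&(P[...,2]<40); r=cv2.minAreaRect(np.argwhere(m)[:,::-1].astype(np.float32));print('rack',r)
for c in cv2.boxPoints(r):print(ray(d,*c,22).round(1))
def crop(b,s,fn):
    x0,y0,x1,y1=b;cv2.imwrite(fn,cv2.resize(d['img'][y0:y1,x0:x1,::-1],None,fx=s,fy=s,interpolation=cv2.INTER_CUBIC))
crop((318,180,402,250),8,'pics/c1.png');crop((105,150,305,260),4,'pics/c2.png')
e=dict(np.load('pics/scene0.npz'));cv2.imwrite('pics/c3.png',cv2.resize(e['img'][155:255,90:190,::-1],None,fx=6,fy=6,interpolation=cv2.INTER_CUBIC))
E
```

```text
rackred 18 [ 504.  -333.6   60.6] 56.0 63.6 px [364.16666667 199.27777778]
toppl 114 [460.2  48.9  75.1] 68.1 82.5 px [238.15789474 212.36842105]
dome [627.5 126.4 694.2] 661.4591650899147 maxz 1334.8978914014313
dome2 [499.7  26.6 686.2] 636.4763784392142
plate (257.9582824707031, 179.27520751953125) (36.53953552246094, 50.885169982910156) [561.3  -9.3  22. ]
plate (242.05296325683594, 209.68350219726562) (36.084388732910156, 49.68394470214844) [464.9  38.8  22. ]
slab ((153.29656982421875, 212.44140625), (92.8448486328125, 97.32929992675781), 4.763641834259033)
[309.3 469.7  15. ]
[613.8 455.7  15. ]
[595.  163.3  15. ]
[290.3 180.9  15. ]
rack ((356.132568359375, 218.685302734375), (43.2403564453125, 52.51018524169922), 47.29060745239258)
[ 435.2 -212.9   22. ]
[ 549.4 -333.6   22. ]
[ 451.1 -426.4   22. ]
[ 337.9 -305.7   22. ]
```

View pics/c1.png

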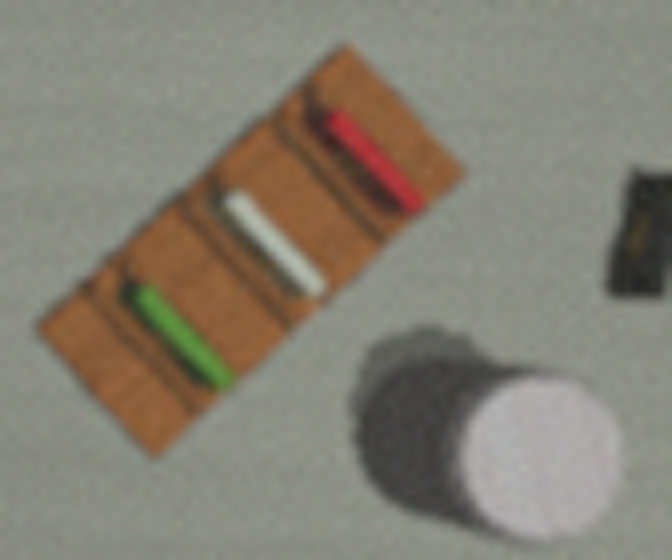

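View pics/c2.png

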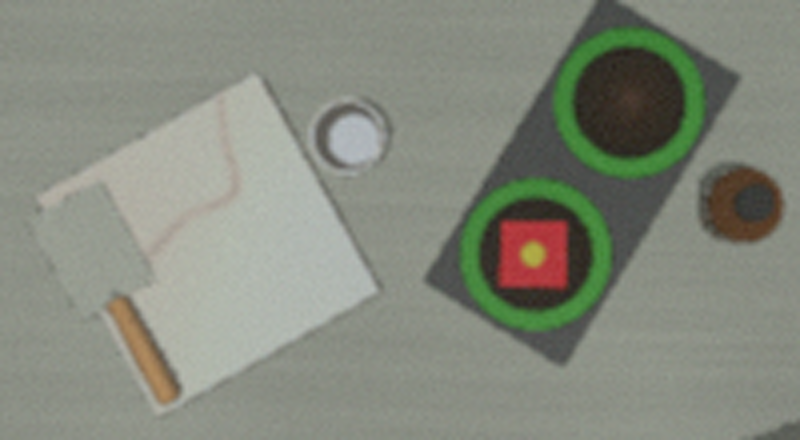

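View pics/c3.png

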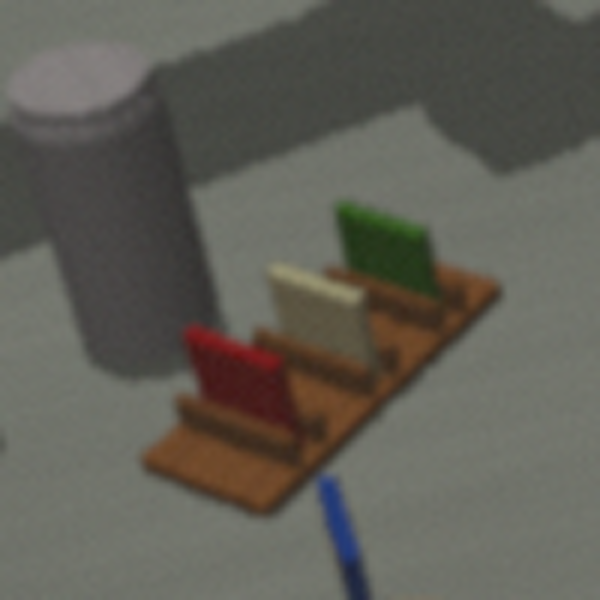

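The scene view shows no gold dots on the rack faces that face that camera, so rack +x points from red towards green, towards the robot. Next I refine the measurements, masking invalid depth.

```bash
python3 - <<'E'
from h import *
from scipy.optimize import least_squares
for n in('top','scene'):
    d=dict(np.load(f'pics/{n}0.npz'));P=pts(d);ok=(d['range_z']>0)
    hsv=cv2.cvtColor(d['img'],cv2.COLOR_RGB2HSV);H,S,V=[hsv[...,i].astype(int) for i in range(3)]
    red=((H<8)|(H>172))&(S>150)&(V>60); grn=(H>40)&(H<75)&(S>100)&(V>40)
    def near(c,r): return ok&(np.hypot(P[...,0]-c[0],P[...,1]-c[1])<r)
    c=[576,-12] 
    for it in range(2):
        m=near(c,52)&(P[...,2]>27)&(P[...,2]<75)&~grn;q=P[m]
        s=least_squares(lambda x:np.hypot(np.hypot(q[:,0]-x[0],q[:,1]-x[1]),q[:,2]-x[2])-45,[*c,22],loss='soft_l1').x;c=s[:2]
    print(n,'dome R45',s.round(1),m.sum())
    m=near([575,-15],70)&grn;q=P[m]
    s=least_squares(lambda x:np.hypot(q[:,0]-x[0],q[:,1]-x[1])-52.5,c,loss='soft_l1').x;print(' ring centre',s.round(1),np.median(q[:,2]).round(1))
    for nm,cc in(('rackred',[504,-334]),('partner',[460,49])):
        m=near(cc,45)&red;q=P[m];print(' ',nm,m.sum(),q.mean(0).round(1),np.percentile(q,[5,95],axis=0).round(1).tolist())
        l,k,st,ce=cv2.connectedComponentsWithStats(m.astype(np.uint8)); 
    # rack plaques lines by top edge z>50
    for nm,mm in(('red',red),('green',grn),('cream',(S<110)&(V>100))):
        q=P[ok&mm&(P[...,2]>(52 if n=='top' else 35))&(P[...,2]<70)&(P[...,0]>400)&(P[...,0]<560)&(P[...,1]<-220)&(P[...,1]>-390)][:,:2]
        if len(q)<5: print(nm,len(q));continue
        u,sv,vt=np.linalg.svd(q-q.mean(0));print('  rack',nm,len(q),q.mean(0).round(1),vt[0].round(3), sv.round(1))
d=dict(np.load('pics/top0.npz'))
for nm,u,v,h in(('red',375,163,60),('cream',275,243,60),('green',183,337,60)):print(nm,ray(d,318+u/8-.5,180+v/8-.5,h).round(1))
for u,v in((345,42),(465,170),(155,460),(38,326)):print('rackc',ray(d,318+u/8-.5,180+v/8-.5,22 ).round(1))
for u,v in((255,75),(380,290),(160,412),(40,200)):print('slabc',ray(d,105+u/4-.5,150+v/4-.5,15 ).round(1))
print('bottle',ray(d,105+753/4,150+203/4,190).round(1),'ramekin',ray(d,105+352/4,150+137/4,45).round(1),'canister',ray(d,318+542/8,180+457/8,140).round(1))
print('board c',[ray(d,105+u/4-.5,150+v/4-.5,12).round(1) for u,v in((605,-10),(740,75),(565,365),(427,280))])
print('plaque top', ray(d,105+534/4-.5,150+254/4-.5,75).round(1))
for u,v in((334,112),(424,210),(325,292),(225,196),(140,288),(228,388)):print('ends',ray(d,318+u/8-.5,180+v/8-.5,60).round(1))
E
```

```text
top dome R45 [573.1 -23.   21.7] 584
 ring centre [574.9 -21.6] 21.9
  rackred 45 [ 502.8 -336.4   56.8] [[486.8, -351.5, 30.2], [518.5, -321.8, 63.1]]
  partner 245 [454.6  49.1  73.2] [[430.9, 25.5, 57.3], [478.6, 72.9, 78.5]]
  rack red 41 [ 502.  -335.9] [-0.738 -0.674] [87.2 14.9]
  rack green 37 [ 433.6 -262.1] [-0.716 -0.698] [77.3 12.6]
  rack cream 55 [ 465.4 -299. ] [-0.987  0.159] [131.4 109.8]
scene dome R45 [572.9 -21.8  24. ] 651
 ring centre [574.5 -22.5] 24.2
  rackred 157 [ 505.5 -336.6   47.4] [[489.5, -351.3, 28.1], [520.6, -321.6, 62.6]]
  partner 134 [460.6  45.4  76.6] [[436.4, 24.9, 71.9], [477.8, 67.4, 79.1]]
  rack red 125 [ 505.6 -336.5] [0.718 0.696] [157.5  17.9]
  rack green 113 [ 436.3 -264.8] [0.739 0.674] [143.9  13.2]
  rack cream 71 [ 465.2 -294.8] [ 0.741 -0.671] [192.2 119. ]
red [ 501.5 -335.2   60. ]
cream [ 470.3 -297.1   60. ]
green [ 433.9 -262.2   60. ]
rackc [ 550.2 -333.1   22. ]
rackc [ 500.6 -380.7   22. ]
rackc [ 384.9 -259.5   22. ]
rackc [ 436.4 -213.1   22. ]
slabc [591.4 274.8  15. ]
slabc [423.8 171.8  15. ]
slabc [325.7 341.   15. ]
slabc [489.6 440.4  15. ]
bottle [ 491.3 -105.5  190. ] ramekin [540.4 191.   45. ] canister [ 393.8 -375.6  140. ]
board c [array([ 6.649e+02, -4.000e-01,  1.200e+01]), array([ 599.1, -108.9,   12. ]), array([367.6,  25.5,  12. ]), array([432.2, 135.5,  12. ])]
plaque top [454.5  49.3  75. ]
ends [ 520.7 -319.4   60. ]
ends [ 483.9 -354.    60. ]
ends [ 452.  -316.3   60. ]
ends [ 487.8 -277.8   60. ]
ends [ 452.2 -245.6   60. ]
ends [ 414.8 -279.5   60. ]
```

```bash
python3 - <<'E'
from h import *
from scipy.spatial.transform import Rotation as R
o=ctrl.get_obs();M=R.from_rotvec(o['orientation']).as_matrix();print(M.round(3), np.degrees(np.arctan2(M[1,0],M[0,0])))
d=dict(np.load('pics/top0.npz'))
cv2.imwrite('pics/c4.png',cv2.resize(d['img'][264:384,392:512,::-1],None,fx=5,fy=5))
print(proj(d,o['ee_pos']))
E
```

```text
[[ 0.389 -0.001  0.921]
 [-0.921  0.001  0.389]
 [-0.001 -1.     0.   ]] -67.09355453049226
[470.7852532  297.68609534]
```

View pics/c4.png

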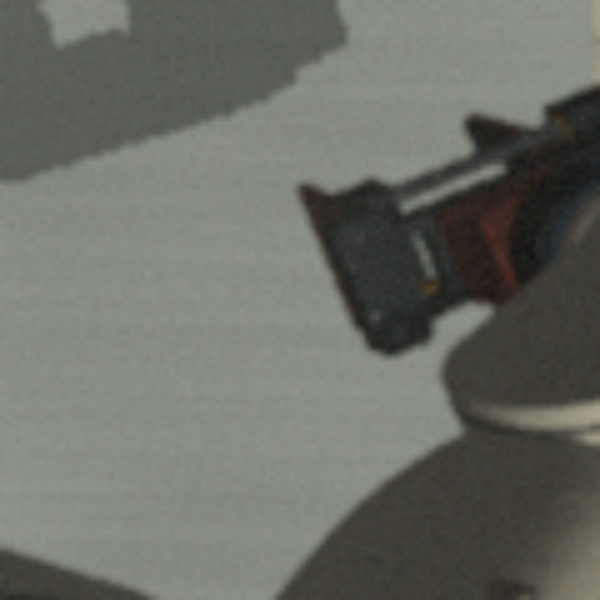

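The gripper's long body side lies along the jaw axis, and at q6=0 the jaw points radially. I move above the red plaque (~(502,-335)) with the jaw along the rack normal.

Call:
jog_arm:
  steps:
    - {"turn": [0,0,0.04],"dp": [0.35,0.35,0],"claw": 0.45}
    - {"turn": [0,0,0.04],"dp": [0.7,0.7,0],"claw": 0.45}
    - {"turn": [0,0,0.04],"dp": [1,1,0],"claw": 0.45}
    - {"turn": [0,0,0.04],"dp": [1,1,0],"claw": 0.45}
    - {"turn": [0,0,0.04],"dp": [1,1,0],"claw": 0.45}

```text
t: 0.52
ee_pos: [324.0, -494.1, 221.8]
orientation: [-1.413, 0.813, -0.81]
ft_force: [0.1, -0.4, 0.3]
width: 57.9
```

Call:
jog_arm:
  steps:
    - {"turn": [0,0,0.04],"dp": [0.35,0.35,0],"claw": 0.45}
    - {"turn": [0,0,0.04],"dp": [0.7,0.7,0],"claw": 0.45}
    - {"turn": [0,0,0.04],"dp": [1,1,0],"claw": 0.45}
    - {"turn": [0,0,0.04],"dp": [1,1,0],"claw": 0.45}
    - {"turn": [0,0,0.04],"dp": [1,1,0],"claw": 0.45}

```text
t: 0.93
ee_pos: [404.3, -414.0, 221.6]
orientation: [-1.45, 0.715, -0.712]
ft_force: [-0.7, 0.4, 0.5]
width: 39.3
```

Call:
jog_arm:
  steps:
    - {"turn": [0,0,0.03],"dp": [0.35,0.35,0],"claw": 0.45}
    - {"turn": [0,0,0.03],"dp": [0.7,0.7,0],"claw": 0.45}
    - {"turn": [0,0,0.03],"dp": [1,1,0],"claw": 0.45}
    - {"turn": [0,0,0.03],"dp": [1,1,0],"claw": 0.45}
    - {"turn": [0,0,0.03],"dp": [1,1,0],"claw": 0.45}

```text
t: 1.35
ee_pos: [484.3, -334.7, 221.5]
orientation: [-1.475, 0.642, -0.638]
ft_force: [0.9, -0.0, -0.7]
width: 39.4
```

Call:
jog_arm:
  steps:
    - {"turn": [0,0,0],"dp": [0.22,0,-0.5],"claw": 0.45}
    - {"turn": [0,0,0],"dp": [0.22,0,-1],"claw": 0.45}
    - {"turn": [0,0,0],"dp": [0.22,0,-1],"claw": 0.45}
    - {"turn": [0,0,0],"dp": [0.22,0,-1],"claw": 0.45}

```text
t: 1.68
ee_pos: [499.1, -335.4, 139.6]
orientation: [-1.473, 0.648, -0.635]
ft_force: [0.7, -0.5, 0.4]
width: 39.3
```

Call:
jog_arm:
  steps:
    - {"turn": [0,0,0],"dp": [0,0,-0.4],"claw": 0.45}
    - {"turn": [0,0,0],"dp": [0,0,-0.75],"claw": 0.45}
    - {"turn": [0,0,0],"dp": [0,0,-0.75],"claw": 0.45}
    - {"turn": [0,0,0],"dp": [0,0,-0.75],"claw": 0.45}

```text
t: 2.02
ee_pos: [498.5, -336.4, 80.9]
orientation: [-1.473, 0.65, -0.636]
ft_force: [0.0, 0.1, 0.4]
width: 39.7
```

```bash
python3 - <<'E'
from h import *
for n in('scene','top'):
    d=grab(n,n+'1');o=ctrl.get_obs();p=proj(d,o['ee_pos']);print(o['ee_pos'],p)
    x,y=map(int,p);c=d['img'][max(0,y-35):y+35,x-45:x+45,::-1];cv2.imwrite(f'pics/z{n}1.png',cv2.resize(c,None,fx=8,fy=8,interpolation=cv2.INTER_CUBIC))
E
```

```text
[ 499.5457575  -336.84791802   81.97396326] [126.63830294 205.5567742 ]
[ 500.12204128 -336.92892455   82.46593779] [366.93989524 200.13161959]
```

View pics/zscene1.png

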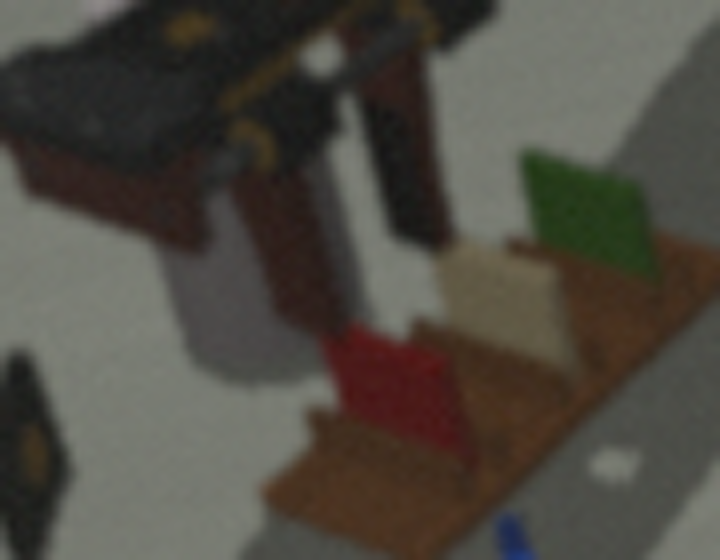

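View pics/ztop1.png

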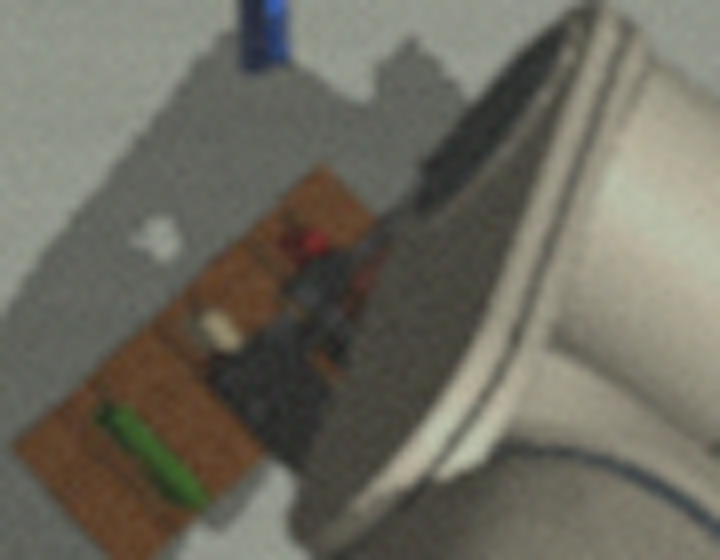

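Call:
jog_arm:
  steps:
    - {"turn": [0,0,0],"dp": [0.025,0.02,-0.3],"claw": 0.45}
    - {"turn": [0,0,0],"dp": [0.025,0.02,-0.58],"claw": 0.45}
    - {"turn": [0,0,0],"dp": [0.025,0.02,-0.58],"claw": 0.45}
    - {"turn": [0,0,0],"dp": [0.025,0.02,-0.58],"claw": 0.45}

```text
t: 2.45
ee_pos: [502.4, -335.7, 37.4]
orientation: [-1.474, 0.646, -0.639]
ft_force: [0.2, 0.2, 0.3]
width: 39.9
```

```bash
python3 - <<'E'
from h import *
from scipy.spatial.transform import Rotation as R
d=grab('scene','scene2');d=grab('scene','scene2b');o=ctrl.get_obs();p=proj(d,o['ee_pos']);print(o['ee_pos'],p,o['ft_force'],o['qpos'].round(3))
M=R.from_rotvec(o['orientation']).as_matrix();print(M.round(3))
x,y=map(int,p);c=d['img'][max(0,y-35):y+35,x-45:x+45,::-1];cv2.imwrite(f'pics/zscene2.png',cv2.resize(c,None,fx=8,fy=8,interpolation=cv2.INTER_CUBIC))
E
```

```text
[ 503.21277945 -336.18668441   38.21273319] [130.55867793 219.37032041] [-0.9673878  -0.15509409  1.32662476] [-0.608  0.649  1.763 -0.002  0.731  0.215]
[[ 0.681 -0.002  0.732]
 [-0.732 -0.     0.681]
 [-0.001 -1.    -0.002]]
```

View pics/zscene2.png

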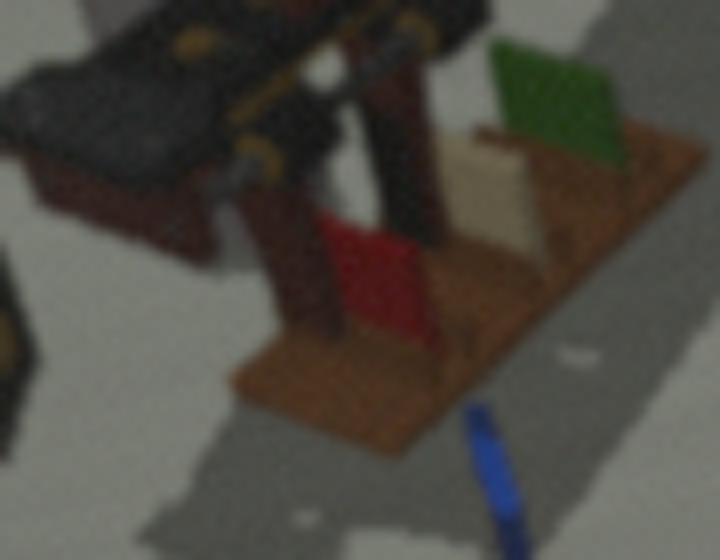

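```bash
python3 - <<'E'
from h import *
for t in('scene0','scene2b'):
    d=dict(np.load(f'pics/{t}.npz'));hsv=cv2.cvtColor(d['img'],cv2.COLOR_RGB2HSV);H,S,V=[hsv[...,i].astype(int) for i in range(3)]
    m=((H<8)|(H>172))&(S>150)&(V>60);k=np.zeros_like(m);k[190:250,110:160]=1;m&=k
    a=np.argwhere(m);print(t,a.min(0)[::-1],a.max(0)[::-1],a.mean(0)[::-1]);P=pts(d);q=P[m&(d['range_z']>0)];e=np.array([.73,.68]);n=np.array([-.68,.73]);print((q[:,:2]@e).min(),(q[:,:2]@e).max(),np.median(q[:,:2]@n), 'z',q[:,2].min(),q[:,2].max())
    print('tcp e,n',np.array([503,-336])@e,np.array([503,-336])@n)
    C=np.array([502.5,-335.5])-4*n
    for s,z in((-25,60),(25,60),(25,25),(-25,25)):print(proj(d,[*(C+s*e),z]).round(1))
E
```

```text
scene0 [121 210] [138 226] [129.8   217.275]
115.29976823844989 163.51993170111928 -589.860660005319 z 20.796081209141448 64.9691782685594
tcp e,n 138.70999999999998 -587.32
[120.5 210.9]
[135.7 216.5]
[138.3 226.7]
[123.4 221. ]
scene2b [125 211] [138 227] [132.16923077 218.66153846]
124.9388855719228 165.8887532358176 -589.5692755540765 z 25.854278130422017 84.17864318259285
tcp e,n 138.70999999999998 -587.32
[120.5 210.9]
[135.7 216.5]
[138.3 226.7]
[123.4 221. ]
```

Call:
jog_arm:
  steps:
    - {"turn": [0,0,0],"dp": [-0.01,0.01,-0.02],"claw": 0.45}
    - {"turn": [0,0,0],"dp": [-0.01,0.01,-0.02],"claw": 0.2}
    - {"turn": [0,0,0],"dp": [-0.01,0.01,-0.02],"claw": 0}
    - {"turn": [0,0,0],"dp": [-0.01,0.01,-0.02],"claw": 0}
    - {"turn": [0,0,0],"dp": [-0.01,0.01,-0.02],"claw": 0}
    - {"turn": [0,0,0],"dp": [-0.01,0.01,-0.02],"claw": 0}
    - {"turn": [0,0,0],"dp": [-0.01,0.01,-0.02],"claw": 0}
    - {"turn": [0,0,0],"dp": [-0.01,0.01,-0.02],"claw": 0}

```text
t: 3.22
ee_pos: [502.4, -335.4, 36.6]
orientation: [-1.475, 0.644, -0.641]
ft_force: [-0.3, -1.3, 1.2]
width: 7.8
```

Call:
jog_arm:
  steps:
    - {"turn": [0,0,0],"dp": [0,0,0.3],"claw": 0}
    - {"turn": [0,0,0],"dp": [0,0,0.65],"claw": 0}
    - {"turn": [0,0,0],"dp": [0,0,1],"claw": 0}
    - {"turn": [0,0,0],"dp": [0,0,1],"claw": 0}
    - {"turn": [0,0,0],"dp": [0,0,1],"claw": 0}

```text
t: 3.63
ee_pos: [503.3, -336.0, 118.1]
orientation: [-1.475, 0.641, -0.643]
ft_force: [-0.8, 0.2, -0.4]
width: 7.7
```

```bash
python3 - <<'E'
from h import *
d=grab('scene','scene3');o=ctrl.get_obs();p=proj(d,o['ee_pos']);print(o['ee_pos'],p,o['ft_force'],o['width'])
x,y=map(int,p);c=d['img'][max(0,y-35):y+35,x-45:x+45,::-1];cv2.imwrite(f'pics/zscene3.png',cv2.resize(c,None,fx=8,fy=8,interpolation=cv2.INTER_CUBIC))
E
```

```text
[ 502.35173523 -335.32251055  116.65721587] [124.45549775 195.21434396] [-0.38191186 -0.09839393 -0.37631492] 7.974788362534296
```

View pics/zscene3.png

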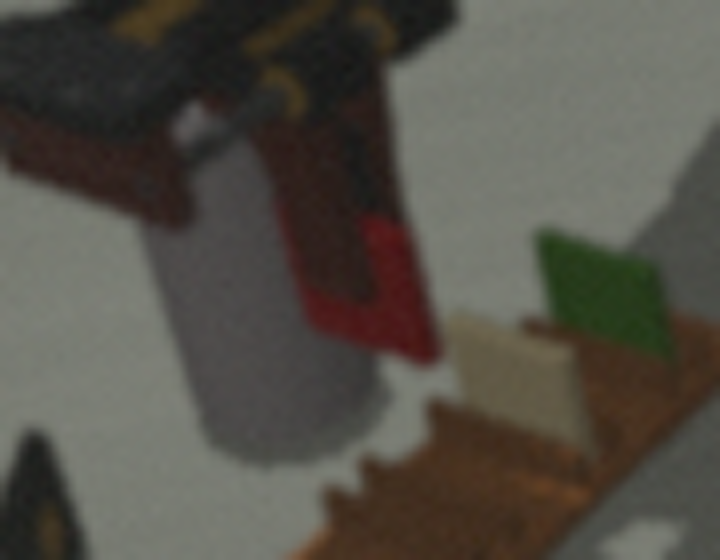

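Call:
jog_arm:
  steps:
    - {"turn": [0,0,0],"dp": [0,0,0.4],"claw": 0}
    - {"turn": [0,0,0],"dp": [0,0,0.8],"claw": 0}
    - {"turn": [0,0,0],"dp": [0,0,1],"claw": 0}
    - {"turn": [0,0,0],"dp": [0,0,1],"claw": 0}

```text
t: 4.02
ee_pos: [503.6, -336.2, 198.8]
orientation: [-1.475, 0.641, -0.644]
ft_force: [0.7, -0.2, 0.4]
width: 8.2
```

Call:
jog_arm:
  steps:
    - {"turn": [0,0,0.03],"dp": [0,0.4,0.3],"claw": 0}
    - {"turn": [0,0,0.06],"dp": [0,0.8,0.65],"claw": 0}
    - {"turn": [0,0,0.08],"dp": [0,1,0.65],"claw": 0}
    - {"turn": [0,0,0.08],"dp": [0,1,0.65],"claw": 0}

```text
t: 4.35
ee_pos: [503.1, -253.4, 249.8]
orientation: [-1.525, 0.442, -0.444]
ft_force: [-0.9, -0.5, -1.3]
width: 7.9
```

Call:
jog_arm:
  steps:
    - {"turn": [0,0,0.03],"dp": [0,0.4,0],"claw": 0}
    - {"turn": [0,0,0.06],"dp": [0,0.8,0],"claw": 0}
    - {"turn": [0,0,0.08],"dp": [0,1,0],"claw": 0}
    - {"turn": [0,0,0.08],"dp": [0,1,0],"claw": 0}

```text
t: 4.68
ee_pos: [501.7, -171.0, 247.1]
orientation: [-1.556, 0.247, -0.241]
ft_force: [-0.1, 0.6, 0.2]
width: 7.7
```

Call:
jog_arm:
  steps:
    - {"turn": [0,0,0.03],"dp": [0,0.4,0],"claw": 0}
    - {"turn": [0,0,0.06],"dp": [0,0.8,0],"claw": 0}
    - {"turn": [0,0,0.08],"dp": [0,1,0],"claw": 0}
    - {"turn": [0,0,0.08],"dp": [0,1,0],"claw": 0}

```text
t: 5.02
ee_pos: [500.9, -89.6, 245.1]
orientation: [-1.569, 0.051, -0.04]
ft_force: [0.2, 0.1, -0.5]
width: 8.0
```

Call:
jog_arm:
  steps:
    - {"turn": [0,0,0.03],"dp": [0,0.4,0],"claw": 0}
    - {"turn": [0,0,0.06],"dp": [0,0.8,0],"claw": 0}
    - {"turn": [0,0,0.08],"dp": [0,1,0],"claw": 0}
    - {"turn": [0,0,0.08],"dp": [0,1,0],"claw": 0}

```text
t: 5.35
ee_pos: [500.8, -8.9, 243.8]
orientation: [-1.565, -0.145, 0.16]
ft_force: [0.8, -0.6, -0.2]
width: 7.8
```

Call:
jog_arm:
  steps:
    - {"turn": [0,0,0.03],"dp": [0,0.4,0],"claw": 0}
    - {"turn": [0,0,0.06],"dp": [0,0.8,0],"claw": 0}
    - {"turn": [0,0,0.08],"dp": [0,1,0],"claw": 0}
    - {"turn": [0,0,0.08],"dp": [0,1,0],"claw": 0}

```text
t: 5.68
ee_pos: [501.2, 71.6, 242.8]
orientation: [-1.543, -0.342, 0.358]
ft_force: [0.7, -0.4, -0.2]
width: 8.0
```

Call:
jog_arm:
  steps:
    - {"turn": [0,0,0.03],"dp": [0,0.4,0],"claw": 0}
    - {"turn": [0,0,0.04],"dp": [0,0.8,0],"claw": 0}
    - {"turn": [0,0,0.04],"dp": [0,1,0],"claw": 0}
    - {"turn": [0,0,0.04],"dp": [0,1,0],"claw": 0}

```text
t: 6.02
ee_pos: [502.1, 151.9, 242.0]
orientation: [-1.526, -0.437, 0.454]
ft_force: [-0.1, -0.6, 0.3]
width: 7.5
```

Call:
jog_arm:
  steps:
    - {"turn": [0,0,0],"dp": [-0.1,0.4,0],"claw": 0}
    - {"turn": [0,0,0],"dp": [-0.25,0.8,0],"claw": 0}
    - {"turn": [0,0,0],"dp": [-0.25,1,0],"claw": 0}
    - {"turn": [0,0,0],"dp": [-0.25,1,0],"claw": 0}

```text
t: 6.35
ee_pos: [482.7, 232.0, 241.5]
orientation: [-1.526, -0.435, 0.452]
ft_force: [0.2, 0.2, 0.5]
width: 7.3
```

Call:
jog_arm:
  steps:
    - {"turn": [-0.019,0.03,0],"dp": [-0.15,0.3,-0.2],"claw": 0}
    - {"turn": [-0.038,0.06,0],"dp": [-0.31,0.7,-0.4],"claw": 0}
    - {"turn": [-0.057,0.09,0],"dp": [-0.31,0.7,-0.75],"claw": 0}
    - {"turn": [-0.075,0.12,0],"dp": [-0.31,0.7,-0.75],"claw": 0}
    - {"turn": [-0.094,0.15,0],"dp": [-0.31,0.7,-0.75],"claw": 0}
    - {"turn": [-0.113,0.18,0],"dp": [-0.31,0.7,-0.75],"claw": 0}
    - {"turn": [-0.1325,0.212,0],"dp": [-0.31,0.7,-0.75],"claw": 0}
    - {"turn": [-0.1325,0.212,0],"dp": [-0.31,0.7,-0.75],"claw": 0}
    - {"turn": [-0.1325,0.212,0],"dp": [-0.31,0.7,-0.75],"claw": 0}

```text
t: 7.1
ee_pos: [458.8, 285.8, 178.9]
orientation: [-1.656, 0.198, 1.053]
ft_force: [0.0, -1.1, -0.4]
width: 7.8
```

Call:
jog_arm:
  steps:
    - {"turn": [0,0,0],"dp": [0,0,-0.3],"claw": 0}
    - {"turn": [0,0,0],"dp": [0,0,-0.7],"claw": 0}
    - {"turn": [0,0,0],"dp": [0,0,-1],"claw": 0}
    - {"turn": [0,0,0],"dp": [0,0,-1],"claw": 0}

```text
t: 7.43
ee_pos: [457.3, 283.4, 96.5]
orientation: [-1.656, 0.202, 1.053]
ft_force: [-1.1, -0.2, -0.7]
width: 7.9
```

```bash
python3 - <<'E'
from h import *
from scipy.spatial.transform import Rotation as R
d=grab('scene','scene4');e=grab('top','top4');o=ctrl.get_obs();p=proj(d,o['ee_pos']);print(o['ee_pos'],p,o['ft_force'],o['width'],o['qpos'].round(2))
M=R.from_rotvec(o['orientation']).as_matrix();print(M.round(3))
x,y=map(int,p);c=d['img'][max(0,y-40):y+35,x-50:x+50,::-1];cv2.imwrite(f'pics/zscene4.png',cv2.resize(c,None,fx=7,fy=7,interpolation=cv2.INTER_CUBIC))
E
```

```text
[459.00099575 284.88330014 100.24129952] [331.5254882  147.89331516] [0.29032829 0.04036014 0.24332605] 7.7614510659119516 [ 0.54  0.86  1.37 -0.01  1.7  -0.02]
[[ 0.591 -0.608 -0.529]
 [ 0.374 -0.375  0.848]
 [-0.715 -0.699  0.006]]
```

View pics/zscene4.png

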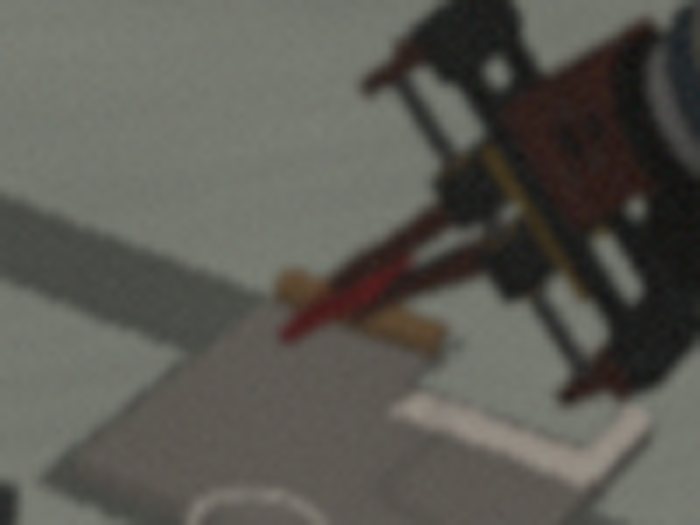

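View pics/top4.png

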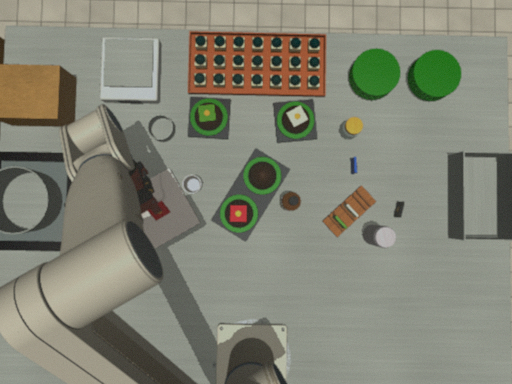

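Call:
jog_arm:
  steps:
    - {"turn": [0,0,0],"dp": [0,0.04,-0.25],"claw": 0}
    - {"turn": [0,0,0],"dp": [0,0.04,-0.5],"claw": 0}
    - {"turn": [0,0,0],"dp": [0,0.04,-0.7],"claw": 0}
    - {"turn": [0,0,0],"dp": [0,0.04,-0.7],"claw": 0}
    - {"turn": [0,0,0],"dp": [0,0.04,-0.7],"claw": 0}

```text
t: 7.95
ee_pos: [459.2, 288.0, 45.2]
orientation: [-1.655, 0.198, 1.05]
ft_force: [0.4, 0.1, -0.2]
width: 7.6
```

Call:
jog_arm:
  steps:
    - {"turn": [0,0,0],"dp": [0,0,-0.03],"claw": 0}
    - {"turn": [0,0,0],"dp": [0,0,-0.03],"claw": 0}

```text
t: 8.12
ee_pos: [459.9, 288.3, 43.9]
orientation: [-1.655, 0.196, 1.048]
ft_force: [-0.1, -0.1, -0.4]
width: 7.9
```

```bash
python3 - <<'E'
from h import *
from scipy.spatial.transform import Rotation as R
d=grab('scene','scene5');e=grab('top','top5');o=ctrl.get_obs();p=proj(d,o['ee_pos']);print(o['ee_pos'],p,o['ft_force'],o['width'],o['qpos'].round(2))
x,y=map(int,p);c=d['img'][max(0,y-40):y+35,x-50:x+50,::-1];a=cv2.resize(c,None,fx=7,fy=7,interpolation=cv2.INTER_CUBIC)
cv2.imwrite('pics/zscene5.png',a);p=proj(e,o['ee_pos']);x,y=map(int,p);c=e['img'][y-35:y+35,x-45:x+45,::-1];cv2.imwrite('pics/ztop5.png',cv2.resize(c,None,fx=6,fy=6,interpolation=cv2.INTER_CUBIC))
E
```

```text
[459.72743055 288.24484444  43.66024816] [330.10856098 163.15661413] [-0.09217213 -0.38051754  0.4454738 ] 7.840770260496866 [ 0.54  0.94  1.36 -0.01  1.63 -0.02]
```

View pics/zscene5.png

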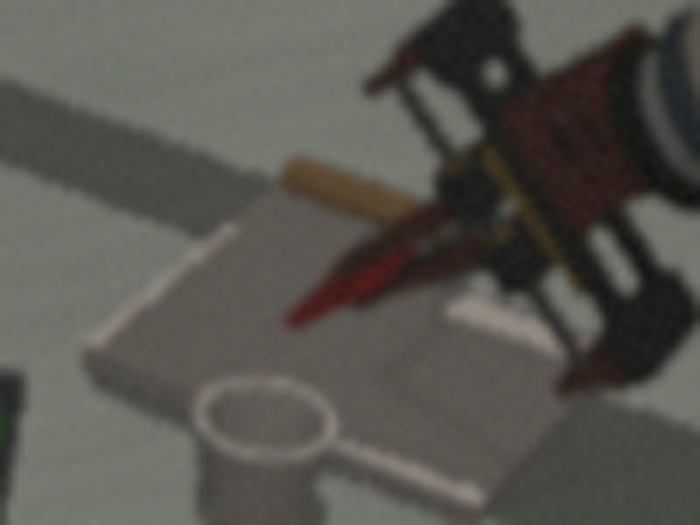

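View pics/ztop5.png

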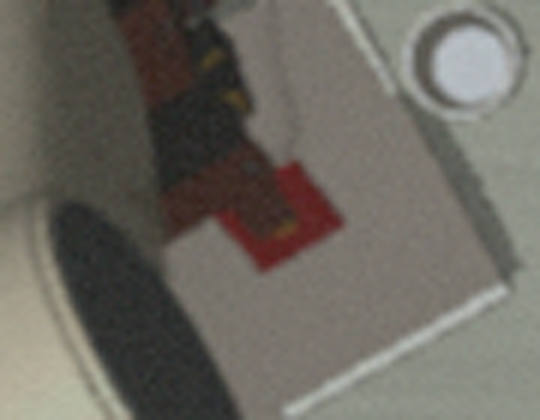

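Gold shows at the fingertip on the upper face, so the plaque is the right way up. I lower it to contact.

Call:
jog_arm:
  steps:
    - {"turn": [0,0,0],"dp": [0,0,-0.04],"claw": 0}
    - {"turn": [0,0,0],"dp": [0,0,-0.06],"claw": 0}
    - {"turn": [0,0,0],"dp": [0,0,-0.06],"claw": 0}

```text
t: 8.47
ee_pos: [459.6, 288.2, 38.7]
orientation: [-1.655, 0.197, 1.049]
ft_force: [0.1, 0.5, -0.4]
width: 7.8
```

Call:
jog_arm:
  steps:
    - {"turn": [0,0,0],"dp": [0,0,-0.025],"claw": 0}
    - {"turn": [0,0,0],"dp": [0,0,-0.025],"claw": 0}
    - {"turn": [0,0,0],"dp": [0,0,-0.025],"claw": 0}

```text
t: 8.72
ee_pos: [459.6, 288.2, 36.6]
orientation: [-1.655, 0.197, 1.049]
ft_force: [-0.1, 0.2, 0.7]
width: 7.7
```

Call:
jog_arm:
  steps:
    - {"turn": [0,0,0],"dp": [0,0,-0.01],"claw": 0}
    - {"turn": [0,0,0],"dp": [0,0,-0.01],"claw": 0.08}
    - {"turn": [0,0,0],"dp": [0,0,-0.01],"claw": 0.15}
    - {"turn": [0,0,0],"dp": [0,0,-0.01],"claw": 0.2}
    - {"turn": [0,0,0],"dp": [0,0,-0.01],"claw": 0.2}
    - {"turn": [0,0,0],"dp": [0,0,-0.01],"claw": 0.2}

```text
t: 9.22
ee_pos: [459.5, 288.1, 35.6]
orientation: [-1.655, 0.197, 1.049]
ft_force: [0.7, -0.5, 0.8]
width: 17.6
```

```bash
cat > v.py <<'E'
import sys
from h import *
t=sys.argv[1];d=grab('scene','scene'+t);e=grab('top','top'+t);o=ctrl.get_obs();p=proj(d,o['ee_pos']);print(o['t'],o['ee_pos'],o['ft_force'],o['width'])
def cr(d,p):
    x,y=map(int,p);return cv2.resize(d['img'][max(0,y-40):y+35,x-40:x+40,::-1],(400,375),interpolation=cv2.INTER_CUBIC)
q=[float(a) for a in sys.argv[2:5]] if len(sys.argv)>4 else o['ee_pos']
cv2.imwrite(f'pics/v{t}.png',np.hstack([cr(d,proj(d,q)),cr(e,proj(e,q))]))
E
python3 v.py 6
```

```text
9.3167 [459.53184238 288.14050578  35.63478706] [ 0.12768254 -0.14578997 -0.24284685] 17.30080540310246
```

View pics/v6.png

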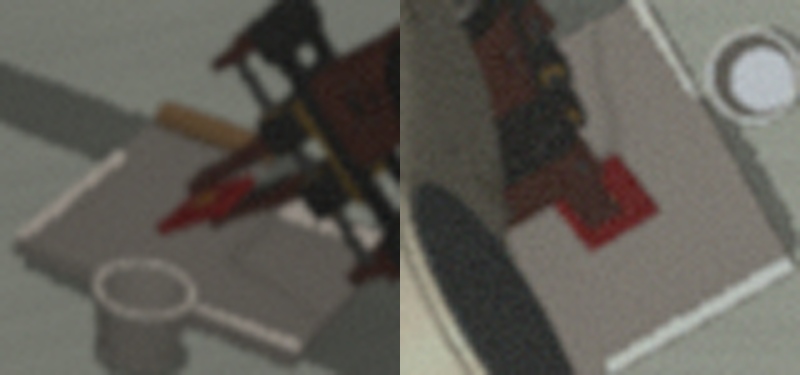

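The plaque now leans on the lower finger with the gold dot up. I withdraw along the tool axis.

Call:
jog_arm:
  steps:
    - {"turn": [0,0,0],"dp": [0.08,0.05,0.09],"claw": 0.2}
    - {"turn": [0,0,0],"dp": [0.16,0.1,0.18],"claw": 0.2}
    - {"turn": [0,0,0],"dp": [0.24,0.15,0.27],"claw": 0.2}
    - {"turn": [0,0,0],"dp": [0.32,0.2,0.36],"claw": 0.2}
    - {"turn": [0,0,0],"dp": [0.4,0.25,0.46],"claw": 0.2}
    - {"turn": [0,0,0],"dp": [0.5,0.3,0.57],"claw": 0.2}
    - {"turn": [0,0,0],"dp": [0.6,0.36,0.69],"claw": 0.2}
    - {"turn": [0,0,0],"dp": [0.6,0.36,0.69],"claw": 0.2}

```text
t: 9.98
ee_pos: [510.1, 318.5, 93.1]
orientation: [-1.655, 0.193, 1.045]
ft_force: [0.5, -0.3, 0.2]
width: 17.7
```

```bash
python3 v.py 7 465 290 20
```

```text
10.0833 [508.00508082 317.26059047  91.22609161] [-0.73736194  0.11797119 -0.49547184] 17.82220944948236
```

View pics/v7.png

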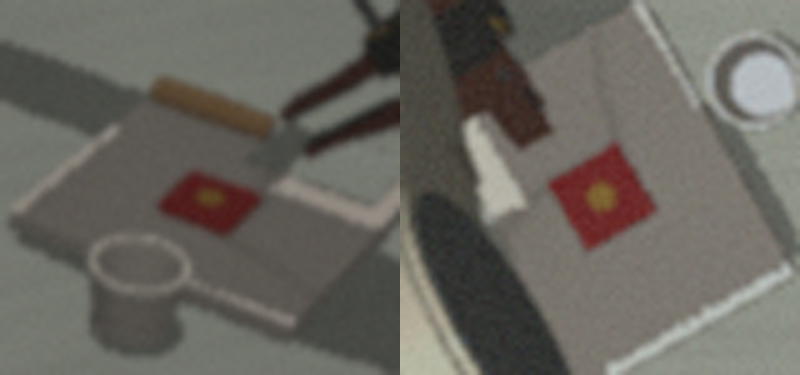

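```bash
python3 - <<'E'
from h import *
for n in('top7','scene7'):
    d=dict(np.load(f'pics/{n}.npz'));P=pts(d);hsv=cv2.cvtColor(d['img'],cv2.COLOR_RGB2HSV);H,S,V=[hsv[...,i].astype(int) for i in range(3)]
    m=(((H<8)|(H>170))&(S>120)&(V>60));u,v=proj(d,[462,290,23]).astype(int);k=np.zeros(m.shape,np.uint8);k[v-15:v+15,u-18:u+18]=1
    m=(m&(k>0)).astype(np.uint8);m=cv2.morphologyEx(m,cv2.MORPH_CLOSE,np.ones((5,5)))
    l,la,st,_=cv2.connectedComponentsWithStats(m);i=1+st[1:,4].argmax();m=la==i
    w=np.argwhere(m);q=np.array([ray(d,b,a,23)[:2] for a,b in w]);z=P[m&(d['range_z']>0)]
    r=cv2.minAreaRect(q.astype(np.float32));print(n,len(q),q.mean(0).round(1),r,'z',np.median(z[:,2]).round(1),np.median(z,0).round(1))
    g=(H>15)&(H<35)&(S>90)&m; 
    if g.sum(): w=np.argwhere(g);print('dot',ray(d,*w.mean(0)[::-1],23).round(1),g.sum())
E
```

```text
top7 208 [468.9 292.5] ((468.90484619140625, 292.1306457519531), (47.45458984375, 48.04277801513672), 31.557069778442383) z 23.0 [468.9 292.6  23. ]
scene7 130 [469.8 290. ] ((469.8817138671875, 290.264404296875), (49.708160400390625, 50.95167922973633), 33.30534362792969) z 25.2 [472.2 287.1  25.2]
dot [464.7 293.7  23. ] 4
```

Call:
jog_arm:
  steps:
    - {"turn": [0.019,-0.03,0],"dp": [0,0,0.2],"claw": 0.2}
    - {"turn": [0.038,-0.06,0],"dp": [-0.1,-0.06,0.2],"claw": 0.4}
    - {"turn": [0.057,-0.09,0],"dp": [-0.2,-0.12,0.2],"claw": 0.6}
    - {"turn": [0.075,-0.12,0],"dp": [-0.3,-0.2,0.2],"claw": 0.9}
    - {"turn": [0.094,-0.15,0],"dp": [-0.4,-0.25,0.2],"claw": 0.9}
    - {"turn": [0.113,-0.18,0],"dp": [-0.49,-0.31,0.2],"claw": 0.9}
    - {"turn": [0.1325,-0.212,0],"dp": [-0.49,-0.31,0.2],"claw": 0.9}
    - {"turn": [0.1325,-0.212,0],"dp": [-0.49,-0.31,0.2],"claw": 0.9}
    - {"turn": [0.1325,-0.212,0],"dp": [-0.49,-0.31,0.2],"claw": 0.9}
    - {"turn": [0.1325,-0.212,0],"dp": [-0.49,-0.31,0.2],"claw": 0.9}

```text
t: 10.92
ee_pos: [469.5, 292.9, 107.5]
orientation: [-1.524, -0.432, 0.448]
ft_force: [0.5, 0.3, -0.1]
width: 74.1
```

```bash
python3 - <<'E'
from h import *
from scipy.spatial.transform import Rotation as R
ctrl.get_image('top')
o=ctrl.get_obs();M=R.from_rotvec(o['orientation']).as_matrix();print(M.round(4),np.degrees(np.arctan2(M[1,0],M[0,0])),o['ee_pos'],o['width'])
W=np.array([[np.cos(np.radians(32)),0,-np.sin(np.radians(32))],[np.sin(np.radians(32)),0,np.cos(np.radians(32))],[0,-1,0]])
print('turn/pi',(R.from_matrix(W@M.T).as_rotvec()/np.pi).round(4))
E
python3 v.py 8 468 300 40
```

```text
[[ 0.8462 -0.0099 -0.5328]
 [ 0.5328 -0.001   0.8462]
 [-0.0089 -1.      0.0044]] 32.19668648007054 [470.04499624 293.18720203 107.32085673] 77.1971743119579
turn/pi [ 0.0003 -0.0031 -0.0011]
11.0667 [470.04068461 293.19434104 106.94417162] [-0.30542415  0.64827806 -1.16580342] 78.92245394774386
```

View pics/v8.png

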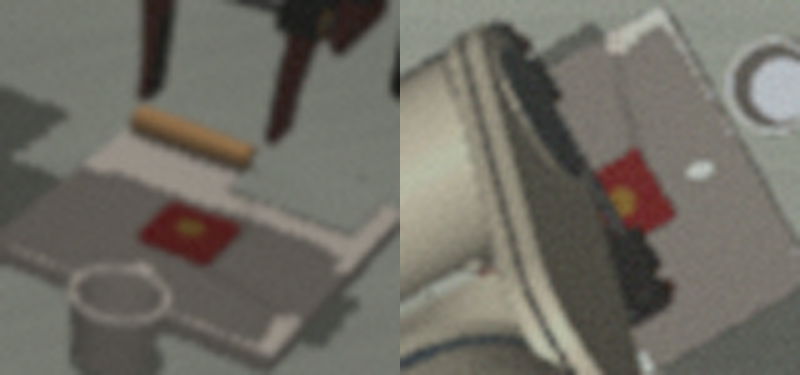

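Call:
jog_arm:
  steps:
    - {"turn": [0,-0.003,0],"dp": [-0.012,-0.015,-0.4],"claw": 0.9}
    - {"turn": [0,-0.003,0],"dp": [-0.012,-0.015,-0.8],"claw": 0.9}
    - {"turn": [0,-0.003,0],"dp": [-0.012,-0.015,-0.95],"claw": 0.9}
    - {"turn": [0,-0.003,0],"dp": [-0.012,-0.015,-0.95],"claw": 0.9}
    - {"turn": [0,-0.003,0],"dp": [-0.012,-0.015,-0.95],"claw": 0.9}
    - {"turn": [0,-0.003,0],"dp": [-0.012,-0.015,-0.95],"claw": 0.9}

```text
t: 11.57
ee_pos: [470.1, 292.6, 31.8]
orientation: [-1.526, -0.441, 0.44]
ft_force: [0.6, -0.7, 0.4]
width: 79.1
```

```bash
python3 - <<'E'
from h import *
from scipy.spatial.transform import Rotation as R
ctrl.get_image('top');ctrl.get_image('top')
o=ctrl.get_obs();M=R.from_rotvec(o['orientation']).as_matrix();print(M.round(4),np.degrees(np.arctan2(M[1,0],M[0,0])),o['ee_pos'],o['width'])
E
python3 v.py 9 468 300 20
```

```text
[[ 8.462e-01  1.700e-03 -5.328e-01]
 [ 5.328e-01  3.000e-04  8.462e-01]
 [ 1.600e-03 -1.000e+00 -7.000e-04]] 32.19736838790786 [470.19004306 292.66265475  32.35017998] 78.78126314159647
11.7667 [469.89823537 292.47131545  32.2067859 ] [0.49851957 0.25406152 0.28938673] 79.42882417888664
```

View pics/v9.png

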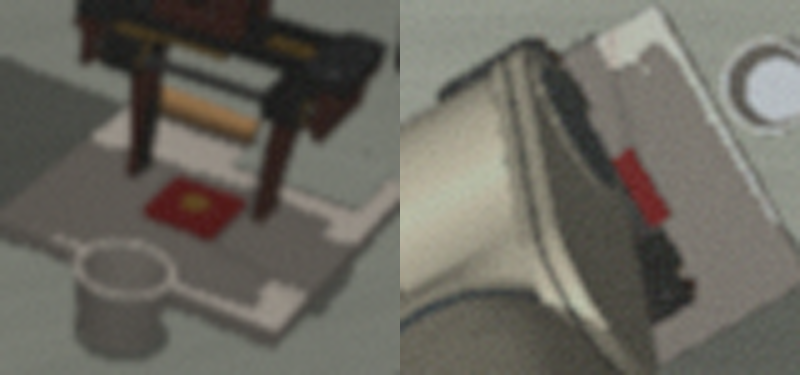

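Call:
jog_arm:
  steps:
    - {"turn": [0,0,0],"dp": [-0.01,-0.005,-0.1],"claw": 0.9}
    - {"turn": [0,0,0],"dp": [-0.01,-0.005,-0.18],"claw": 0.9}
    - {"turn": [0,0,0],"dp": [-0.01,-0.005,-0.18],"claw": 0.9}
    - {"turn": [0,0,0],"dp": [-0.01,-0.005,-0.18],"claw": 0.9}

```text
t: 12.1
ee_pos: [468.6, 291.8, 17.2]
orientation: [-1.526, -0.441, 0.44]
ft_force: [-0.1, 0.7, -0.8]
width: 79.2
```

```bash
python3 v.py 10 468 300 20
```

```text
12.2 [469.00407912 291.99021701  17.66293964] [-0.15564173 -0.53758449  0.34613891] 78.77178579416312
```

View pics/v10.png

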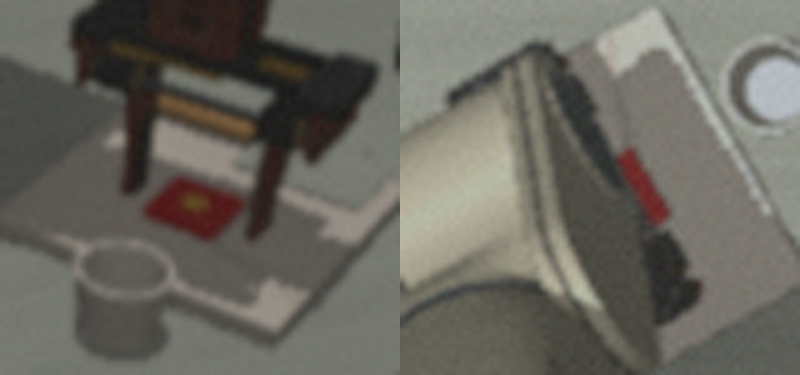

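Call:
jog_arm:
  steps:
    - {"turn": [0,0,0],"dp": [0,0,-0.005],"claw": 0.75}
    - {"turn": [0,0,0],"dp": [0,0,-0.005],"claw": 0.6}
    - {"turn": [0,0,0],"dp": [0,0,-0.005],"claw": 0.5}
    - {"turn": [0,0,0],"dp": [0,0,-0.005],"claw": 0.4}
    - {"turn": [0,0,0],"dp": [0,0,-0.005],"claw": 0.4}
    - {"turn": [0,0,0],"dp": [0,0,-0.005],"claw": 0.4}
    - {"turn": [0,0,0],"dp": [0,0,-0.005],"claw": 0.4}

```text
t: 12.78
ee_pos: [469.0, 292.0, 17.3]
orientation: [-1.526, -0.441, 0.439]
ft_force: [0.4, -0.6, 1.4]
width: 49.4
```

Call:
jog_arm:
  steps:
    - {"turn": [0,0,0],"dp": [0,0,0.2],"claw": 0.4}
    - {"turn": [0,0,0],"dp": [0,0,0.5],"claw": 0.4}
    - {"turn": [0,0,0],"dp": [0,0,0.9],"claw": 0.4}
    - {"turn": [0,0,0],"dp": [0,0,1],"claw": 0.4}
    - {"turn": [0,0,0],"dp": [0,0,1],"claw": 0.4}
    - {"turn": [0,0,0],"dp": [0,0,1],"claw": 0.4}

```text
t: 13.28
ee_pos: [469.1, 292.1, 97.3]
orientation: [-1.526, -0.442, 0.439]
ft_force: [-0.0, -0.2, 0.2]
width: 49.5
```

```bash
python3 v.py 11
```

```text
13.3833 [468.18441403 291.54190202  96.0458959 ] [ 0.37491508 -0.22475248 -0.33007313] 49.49186217387825
```

View pics/v11.png

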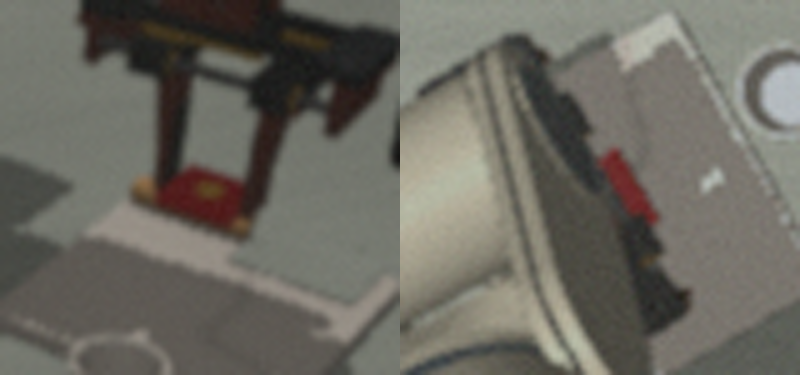

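Call:
jog_arm:
  steps:
    - {"turn": [0,0,0],"dp": [0,0,0.4],"claw": 0.4}
    - {"turn": [0,0,0],"dp": [0,0,0.8],"claw": 0.4}
    - {"turn": [0,0,0],"dp": [0,0,1],"claw": 0.4}
    - {"turn": [0,0,0],"dp": [0,0,1],"claw": 0.4}

```text
t: 13.72
ee_pos: [469.6, 292.4, 178.1]
orientation: [-1.525, -0.443, 0.438]
ft_force: [-0.7, -0.2, -0.6]
width: 49.6
```

Call:
jog_arm:
  steps:
    - {"turn": [0,0,-0.03],"dp": [0.1,-0.3,0],"claw": 0.4}
    - {"turn": [0,0,-0.06],"dp": [0.2,-0.6,0],"claw": 0.4}
    - {"turn": [0,0,-0.09],"dp": [0.33,-0.98,0],"claw": 0.4}
    - {"turn": [0,0,-0.108],"dp": [0.33,-0.98,0],"claw": 0.4}
    - {"turn": [0,0,-0.108],"dp": [0.33,-0.98,0],"claw": 0.4}

```text
t: 14.13
ee_pos: [495.3, 212.2, 175.8]
orientation: [-1.565, -0.171, 0.172]
ft_force: [-0.8, -0.1, -0.5]
width: 49.7
```

Call:
jog_arm:
  steps:
    - {"turn": [0,0,-0.03],"dp": [0.1,-0.3,0],"claw": 0.4}
    - {"turn": [0,0,-0.06],"dp": [0.2,-0.6,0],"claw": 0.4}
    - {"turn": [0,0,-0.09],"dp": [0.33,-0.98,0],"claw": 0.4}
    - {"turn": [0,0,-0.108],"dp": [0.33,-0.98,0],"claw": 0.4}
    - {"turn": [0,0,-0.108],"dp": [0.33,-0.98,0],"claw": 0.4}

```text
t: 14.55
ee_pos: [521.2, 133.0, 174.2]
orientation: [-1.57, 0.099, -0.094]
ft_force: [-0.1, 0.6, 0.3]
width: 49.7
```

Call:
jog_arm:
  steps:
    - {"turn": [0,0,-0.03],"dp": [0.1,-0.3,0],"claw": 0.4}
    - {"turn": [0,0,-0.06],"dp": [0.2,-0.6,0],"claw": 0.4}
    - {"turn": [0,0,-0.09],"dp": [0.33,-0.98,0],"claw": 0.4}
    - {"turn": [0,0,-0.108],"dp": [0.33,-0.98,0],"claw": 0.4}
    - {"turn": [0,0,-0.108],"dp": [0.33,-0.98,0],"claw": 0.4}

```text
t: 14.97
ee_pos: [547.3, 54.5, 173.1]
orientation: [-1.542, 0.367, -0.359]
ft_force: [-0.3, 1.1, 0.1]
width: 49.6
```

Call:
jog_arm:
  steps:
    - {"turn": [0,0,-0.03],"dp": [0.1,-0.3,0],"claw": 0.4}
    - {"turn": [0,0,-0.06],"dp": [0.2,-0.6,0],"claw": 0.4}
    - {"turn": [0,0,-0.09],"dp": [0.33,-0.98,0],"claw": 0.4}
    - {"turn": [0,0,-0.108],"dp": [0.33,-0.98,0],"claw": 0.4}
    - {"turn": [0,0,-0.108],"dp": [0.33,-0.98,0],"claw": 0.4}
    - {"turn": [0,0,-0.108],"dp": [0.33,-0.98,0],"claw": 0.4}

```text
t: 15.47
ee_pos: [573.0, -22.6, 172.3]
orientation: [-1.481, 0.628, -0.617]
ft_force: [0.4, 0.9, -0.6]
width: 49.6
```

```bash
python3 - <<'E'
from h import *
from scipy.spatial.transform import Rotation as R
ctrl.get_image('top');ctrl.get_image('top')
o=ctrl.get_obs();M=R.from_rotvec(o['orientation']).as_matrix();print(M.round(4),np.degrees(np.arctan2(M[1,0],M[0,0])),o['ee_pos'],o['width'],o['qpos'].round(2))
print('level turn',(R.from_matrix(np.c_[M[:,0]*[1,1,0],[0,0,-1],M[:,2]*[1,1,0]]@M.T).as_rotvec()/np.pi).round(4))
# dome again, measured from scene and top at start, both by sphere with fixed R & z
from scipy.optimize import least_squares
for n in('top0','scene0','top7','scene7'):
    d=dict(np.load(f'pics/{n}.npz'));P=pts(d);hsv=cv2.cvtColor(d['img'],cv2.COLOR_RGB2HSV);H,S=hsv[...,0],hsv[...,1]
    m=(d['range_z']>0)&(np.hypot(P[...,0]-574,P[...,1]+22)<50)&(P[...,2]>27)&(P[...,2]<75)&~((H>40)&(H<75)&(S>100));q=P[m]
    s=least_squares(lambda x:np.linalg.norm(q-x,axis=1)-45,[574,-22,22],loss='soft_l1').x
    g=(H>40)&(H<75)&(S>100);u,v=proj(d,[574,-22,22]).astype(int);k=np.zeros(g.shape,np.uint8);cv2.circle(k,(u,v),28,1,-1);
    w=np.argwhere(g&(k>0));rr=np.array([ray(d,b,a,22)[:2] for a,b in w]);rad=np.hypot(*(rr-[574,-22]).T);rr=rr[rad<66]
    c=cv2.minEnclosingCircle(rr.astype(np.float32));print(n,s.round(1),'ring',c)
E
python3 v.py 12
```

```text
[[ 0.6992 -0.0062  0.7149]
 [-0.7149  0.0018  0.6992]
 [-0.0056 -1.     -0.0032]] -45.636466145541306 [573.09502409 -22.41166942 172.57096426] 49.67094675553049 [-0.06  0.41  1.78  0.    0.95  0.73]
level turn [-0.0006 -0.002   0.    ]
top0 [573.1 -23.   21.7] ring ((574.4711303710938, -21.50950050354004), 59.30646896362305)
scene0 [572.9 -21.8  24. ] ring ((574.7896118164062, -22.943233489990234), 61.58063888549805)
top7 [573.3 -22.7  21.7] ring ((574.2907104492188, -21.15220069885254), 59.24160385131836)
scene7 [572.7 -21.5  24. ] ring ((574.637451171875, -22.87647819519043), 61.472862243652344)
15.6667 [573.33191919 -22.66462049 172.85760376] [0.73398496 0.14343235 0.40588457] 49.49799936859718
```

View pics/v12.png

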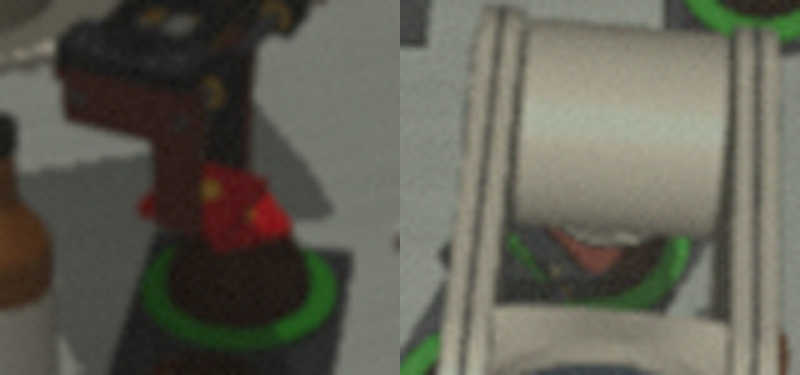

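Call:
jog_arm:
  steps:
    - {"turn": [-0.0006,-0.002,0],"dp": [0.015,0,-0.3],"claw": 0.4}
    - {"turn": [-0.0006,-0.002,0],"dp": [0.015,0,-0.6],"claw": 0.4}
    - {"turn": [-0.0006,-0.002,0],"dp": [0.015,0,-0.9],"claw": 0.4}
    - {"turn": [-0.0006,-0.002,0],"dp": [0.015,0,-1],"claw": 0.4}
    - {"turn": [-0.0006,-0.002,0],"dp": [0.015,0,-1],"claw": 0.4}
    - {"turn": [-0.0006,-0.002,0],"dp": [0.015,0,-1],"claw": 0.4}

```text
t: 16.17
ee_pos: [574.6, -22.3, 93.1]
orientation: [-1.48, 0.622, -0.623]
ft_force: [-0.3, 0.0, 0.6]
width: 49.7
```

```bash
python3 v.py 13; python3 - <<'E'
from h import *
from scipy.spatial.transform import Rotation as R
ctrl.get_image('top')
o=ctrl.get_obs();M=R.from_rotvec(o['orientation']).as_matrix();T=o['ee_pos'];print(T,M[2].round(4),o['width'],o['ft_force'])
d=dict(np.load('pics/scene13.npz'));hsv=cv2.cvtColor(d['img'],cv2.COLOR_RGB2HSV);H,S,V=[hsv[...,i].astype(int) for i in range(3)]
P=pts(d);m=((H<8)|(H>170))&(S>140)&(V>60)&(np.hypot(P[...,0]-575,P[...,1]+22)<50)&(P[...,2]>80)
q=P[m];jx=M[:2,0];e=M[:2,2]
top=q[q[:,2]>98] if False else q
rel=q[:,:2]-T[:2];print(m.sum(),'jaw',np.percentile(rel@jx,[1,50,99]).round(1),'e',np.percentile(rel@e,[1,50,99]).round(1),'z',np.percentile(q[:,2],[1,50,99]).round(1))
C=T+[0,0,-2.3];im=cv2.resize(d['img'][:,:,::-1],None,fx=1,fy=1).copy()
u,v=proj(d,T).astype(int);s=8;c=cv2.resize(d['img'][v-35:v+35,u-45:u+45,::-1],None,fx=s,fy=s,interpolation=cv2.INTER_CUBIC)
for z in(0,8):
  pl=[((proj(d,[*(T[:2]+25*a*jx+25*b*e),C[2]+z])-[u-45,v-35]+.5)*s).astype(int) for a,b in((-1,-1),(1,-1),(1,1),(-1,1))]
  cv2.polylines(c,[np.array(pl)],True,(0,255,255),1)
ring=[((proj(d,[574.5+60*np.cos(t),-22.3+60*np.sin(t),22])-[u-45,v-35]+.5)*s).astype(int) for t in np.linspace(0,6.28,60)]
cv2.polylines(c,[np.array(ring)],True,(255,0,255),1)
cv2.imwrite('pics/o13.png',c)
E
```

```text
16.2667 [575.58633947 -22.54533601  94.23145306] [-0.25197569 -0.67195057 -0.12389319] 49.49817547684364
[575.62610925 -22.60923306  94.33882976] [ 0.0025 -1.      0.002 ] 49.44170862227124 [ 0.88432604  0.68673728 -0.74026778]
122 jaw [-37.6  -1.   24.8] e [-22.2  13.8  25.1] z [ 95.6 101.3 154.9]
```

View pics/o13.png

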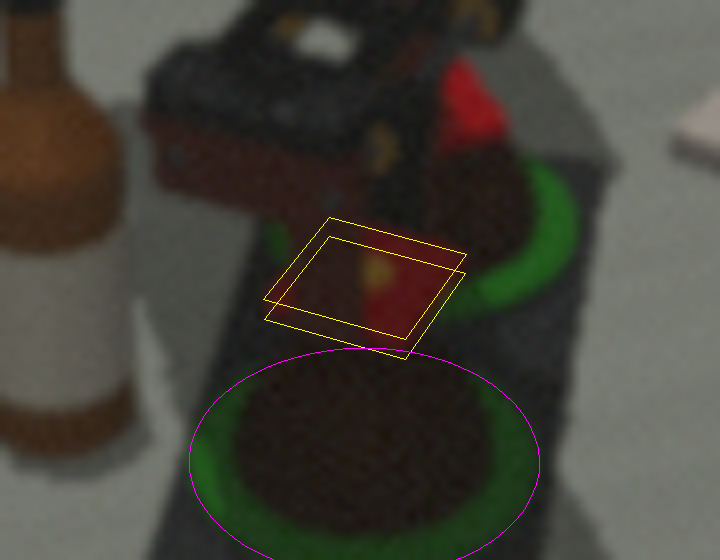

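The overlay fits. The plaque outline matches the prediction and the plate ring matches the dome estimate. Now I lower it.

Call:
jog_arm:
  steps:
    - {"turn": [0,-0.001,0],"dp": [-0.011,0.004,-0.1],"claw": 0.4}
    - {"turn": [0,-0.001,0],"dp": [-0.011,0.004,-0.2],"claw": 0.4}
    - {"turn": [0,-0.001,0],"dp": [-0.011,0.004,-0.28],"claw": 0.4}
    - {"turn": [0,-0.001,0],"dp": [-0.011,0.004,-0.28],"claw": 0.4}
    - {"turn": [0,-0.001,0],"dp": [-0.011,0.004,-0.28],"claw": 0.4}
    - {"turn": [0,-0.001,0],"dp": [-0.011,0.004,-0.28],"claw": 0.4}

```text
t: 16.82
ee_pos: [574.7, -22.3, 71.7]
orientation: [-1.477, 0.619, -0.628]
ft_force: [-0.0, 0.0, 0.8]
width: 49.3
```

```bash
cat > s.py <<'E'
from h import *
from scipy.spatial.transform import Rotation as R
for _ in range(3): 
    ctrl.get_image('top'); o=ctrl.get_obs();M=R.from_rotvec(o['orientation']).as_matrix();print(o['t'],o['ee_pos'].round(2),M[2].round(4),o['width'].round(1),o['ft_force'].round(1))
E
python3 s.py
```

```text
Traceback (most recent call last):
  File "s.py", line 4, in <module>
    ctrl.get_image('top'); o=ctrl.get_obs();M=R.from_rotvec(o['orientation']).as_matrix();print(o['t'],o['ee_pos'].round(2),M[2].round(4),o['width'].round(1),o['ft_force'].round(1))
                                                                                                                                          ^^^^^^^^^^^^^^^^
AttributeError: 'float' object has no attribute 'round'
```

```bash
sed -i "s/o\['width'\].round(1)/o['width']/" s.py; python3 s.py
```

```text
16.9167 [574.96 -22.32  72.08] [ 0.0049 -1.      0.0045] 49.41803161906664 [ 0.1  1.  -0. ]
16.9667 [574.97 -22.34  72.13] [ 0.005  -1.      0.0045] 49.58124455839853 [-0.1 -0.1 -0.5]
17.0167 [574.95 -22.31  72.14] [ 0.005  -1.      0.0045] 49.56032186000944 [-1.1  0.  -0.2]
```

Call:
jog_arm:
  steps:
    - {"turn": [0,0.002,0],"dp": [-0.006,0,-0.02],"claw": 0.4}
    - {"turn": [0,0.002,0],"dp": [-0.006,0,-0.03],"claw": 0.4}
    - {"turn": [0,0.002,0],"dp": [-0.006,0,-0.03],"claw": 0.4}
    - {"turn": [0,0.002,0],"dp": [-0.006,0,-0.03],"claw": 0.4}

```text
t: 17.35
ee_pos: [574.5, -22.3, 69.7]
orientation: [-1.48, 0.623, -0.624]
ft_force: [0.8, -0.6, -0.9]
width: 49.7
```

```bash
python3 s.py
```

```text
17.4 [574.46 -22.33  69.73] [ 6.e-04 -1.e+00  0.e+00] 49.22339366132002 [-0.3 -0.  -0.6]
17.45 [574.46 -22.32  69.75] [ 6.e-04 -1.e+00  0.e+00] 49.59741416666164 [0.3 0.2 0.1]
17.5 [574.45 -22.32  69.75] [ 6.e-04 -1.e+00  0.e+00] 49.29824792115896 [0.3 0.3 0.3]
```

Level, and about 0.4 mm above expected contact. I go down 0.4 mm steps until a force shows.

Call:
jog_arm:
  steps:
    - {"turn": [0,0,0],"dp": [0,0,-0.006],"claw": 0.4}
    - {"turn": [0,0,0],"dp": [0,0,-0.006],"claw": 0.4}
    - {"turn": [0,0,0],"dp": [0,0,-0.006],"claw": 0.4}

```text
t: 17.75
ee_pos: [574.5, -22.3, 69.3]
orientation: [-1.48, 0.623, -0.624]
ft_force: [-0.7, -1.0, -0.6]
width: 49.2
```

```bash
python3 s.py
```

```text
17.8 [574.5  -22.32  69.29] [ 7.e-04 -1.e+00  1.e-04] 49.47826270469432 [-1.   0.2  0.3]
17.85 [574.49 -22.33  69.28] [ 7.e-04 -1.e+00  1.e-04] 49.5257370500043 [-0.1 -0.5  0.1]
17.9 [574.5  -22.33  69.3 ] [ 7.e-04 -1.e+00  1.e-04] 49.393138531759064 [-0.5  0.2 -0.9]
```

Call:
jog_arm:
  steps:
    - {"turn": [0,0,0],"dp": [0,0,-0.005],"claw": 0.4}
    - {"turn": [0,0,0],"dp": [0,0,-0.005],"claw": 0.4}
    - {"turn": [0,0,0],"dp": [0,0,-0.005],"claw": 0.4}

```text
t: 18.15
ee_pos: [574.6, -22.3, 69.2]
orientation: [-1.48, 0.623, -0.624]
ft_force: [-0.8, -0.9, 3.9]
width: 49.8
```

```bash
python3 s.py
```

```text
18.2 [574.56 -22.33  69.17] [ 8.e-04 -1.e+00  2.e-04] 49.53997589326353 [-1.5 -0.4  5.1]
18.25 [574.57 -22.32  69.16] [ 8.e-04 -1.e+00  2.e-04] 49.48497967768629 [-0.9  0.9  4.6]
18.3 [574.55 -22.34  69.14] [ 8.e-04 -1.e+00  2.e-04] 49.87216379935967 [-2.2 -0.1  5.2]
```

Contact at 5 N, at the expected height. I relieve the force slightly and release.

Call:
jog_arm:
  steps:
    - {"turn": [0,0,0],"dp": [0,0,0.002],"claw": 0.4}
    - {"turn": [0,0,0],"dp": [0,0,0.002],"claw": 0.57}
    - {"turn": [0,0,0],"dp": [0,0,0.002],"claw": 0.59}
    - {"turn": [0,0,0],"dp": [0,0,0.002],"claw": 0.61}
    - {"turn": [0,0,0],"dp": [0,0,0.002],"claw": 0.63}
    - {"turn": [0,0,0],"dp": [0,0,0.002],"claw": 0.66}
    - {"turn": [0,0,0],"dp": [0,0,0.002],"claw": 0.7}
    - {"turn": [0,0,0],"dp": [0,0,0.002],"claw": 0.76}
    - {"turn": [0,0,0],"dp": [0,0,0.002],"claw": 0.8}
    - {"turn": [0,0,0],"dp": [0,0,0.002],"claw": 0.8}

```text
t: 19.13
ee_pos: [574.6, -22.3, 69.3]
orientation: [-1.48, 0.623, -0.624]
ft_force: [0.1, 0.2, -0.8]
width: 69.9
```

```bash
python3 v.py 14
```

```text
19.2333 [574.56206883 -22.34232249  69.32360173] [-0.43761096 -0.02327624 -0.06443969] 70.01636290528454
```

View pics/v14.png

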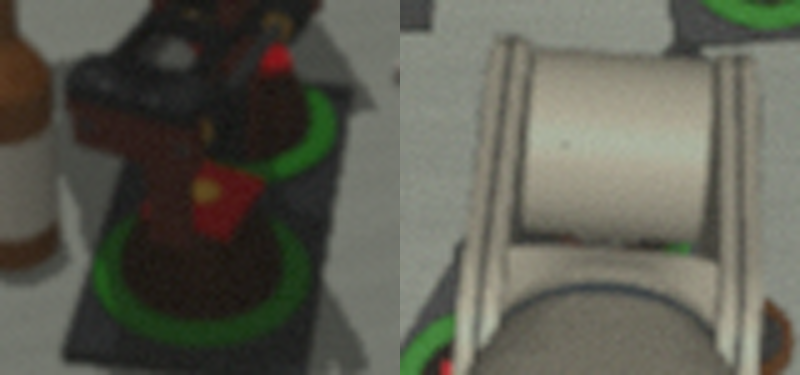

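Released, and the plaque sits on the dome. I lift straight up, then move clear.

Call:
jog_arm:
  steps:
    - {"turn": [0,0,0],"dp": [0,0,0.1],"claw": 0.8}
    - {"turn": [0,0,0],"dp": [0,0,0.3],"claw": 0.8}
    - {"turn": [0,0,0],"dp": [0,0,0.6],"claw": 0.8}
    - {"turn": [0,0,0],"dp": [0,0,1],"claw": 0.8}
    - {"turn": [0,0,0],"dp": [0,0,1],"claw": 0.8}

```text
t: 19.65
ee_pos: [578.0, -22.5, 155.2]
orientation: [-1.477, 0.616, -0.63]
ft_force: [1.2, -0.3, 0.2]
width: 70.3
```

Call:
jog_arm:
  steps:
    - {"turn": [0,0,0],"dp": [0,0,0.4],"claw": 0.8}
    - {"turn": [0,0,0],"dp": [0,0,0.8],"claw": 0.8}
    - {"turn": [0,0,0],"dp": [0,0,1],"claw": 0.8}
    - {"turn": [0,0,0],"dp": [0,0,1],"claw": 0.8}

```text
t: 19.98
ee_pos: [580.4, -22.6, 239.7]
orientation: [-1.474, 0.61, -0.636]
ft_force: [0.4, -0.2, -0.3]
width: 70.0
```

Call:
jog_arm:
  steps:
    - {"turn": [0,0,0],"dp": [-0.4,0.4,0],"claw": 0.8}
    - {"turn": [0,0,0],"dp": [-0.8,0.8,0],"claw": 0.8}
    - {"turn": [0,0,0],"dp": [-1,1,0],"claw": 0.8}
    - {"turn": [0,0,0],"dp": [-1,1,0],"claw": 0.8}

```text
t: 20.32
ee_pos: [495.7, 59.7, 238.1]
orientation: [-1.476, 0.612, -0.631]
ft_force: [-0.4, 0.2, -0.4]
width: 70.8
```

Call:
jog_arm:
  steps:
    - {"turn": [0,0,0],"dp": [-0.4,0.4,0],"claw": 0.8}
    - {"turn": [0,0,0],"dp": [-0.8,0.8,0],"claw": 0.8}
    - {"turn": [0,0,0],"dp": [-1,1,0],"claw": 0.8}
    - {"turn": [0,0,0],"dp": [-1,1,0],"claw": 0.8}

```text
t: 20.65
ee_pos: [411.3, 141.6, 236.7]
orientation: [-1.478, 0.612, -0.626]
ft_force: [-1.3, 0.3, -0.3]
width: 70.3
```

Call:
jog_arm:
  steps:
    - {"turn": [0,0,0],"dp": [0,0.5,0],"claw": 0.8}
    - {"turn": [0,0,0],"dp": [0,1,0],"claw": 0.8}
    - {"turn": [0,0,0],"dp": [0,1,0],"claw": 0.8}
    - {"turn": [0,0,0],"dp": [0,1,0],"claw": 0.8}

```text
t: 20.98
ee_pos: [411.4, 222.8, 235.9]
orientation: [-1.48, 0.61, -0.623]
ft_force: [0.2, -1.2, 0.4]
width: 70.0
```

```bash
python3 v.py 15 574 -22 70; python3 - <<'E'
from h import *
for n in('top15','scene15'):
    d=dict(np.load(f'pics/{n}.npz'));P=pts(d);hsv=cv2.cvtColor(d['img'],cv2.COLOR_RGB2HSV);H,S,V=[hsv[...,i].astype(int) for i in range(3)]
    u,v=proj(d,[574,-22,75]).astype(int);k=np.zeros(H.shape,np.uint8);cv2.circle(k,(u,v),16,1,-1)
    m=((((H<8)|(H>170))&(S>140)&(V>60))|((H>15)&(H<35)&(S>90)&(V>90)))&(k>0)
    q=P[m&(d['range_z']>0)];r=np.array([ray(d,b,a,75)[:2] for a,b in np.argwhere(m)]).astype(np.float32)
    A=np.c_[q[:,:2]-q[:,:2].mean(0),np.ones(len(q))];s=np.linalg.lstsq(A,q[:,2],rcond=None)[0]
    print(n,m.sum(),cv2.minAreaRect(r),'mean',q.mean(0).round(1),'slope deg',np.degrees(s[:2]).round(1),'zstd',q[:,2].std().round(2))
E
```

```text
21.0833 [411.11512227 220.95244991 235.87557481] [ 0.6049491  -0.50224626  0.28983941] 70.36428941180398
top15 284 ((574.9359130859375, -20.768592834472656), (51.529510498046875, 51.649940490722656), 43.087059020996094) mean [574.9 -20.7  73.1] slope deg [-6.8 -7.5] zstd 6.94
scene15 237 ((575.0388793945312, -22.427993774414062), (52.49990463256836, 57.81947708129883), 44.6996955871582) mean [577.7 -24.3  75.9] slope deg [7.9 0.4] zstd 6.39
```

View pics/v15.png

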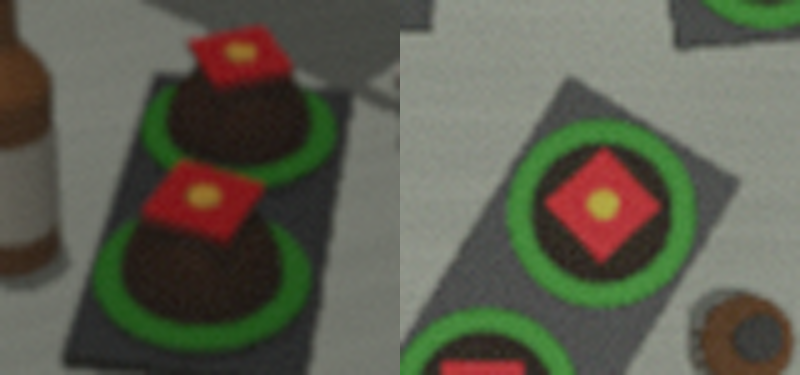

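View pics/scene15.png

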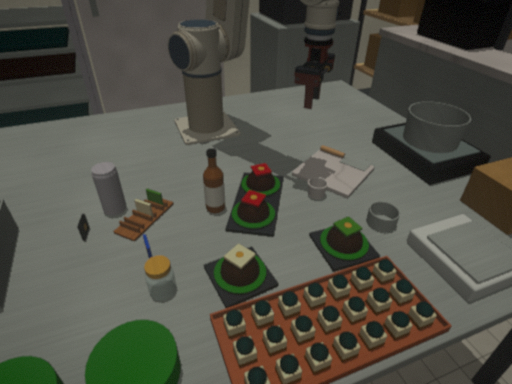

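Looks centred, dot up. Edge pixels spoil the slope figure, so I recheck levelness with interior pixels and compare with the partner.

```bash
python3 - <<'E'
from h import *
for n in('top','scene'):
  acc={}
  for i in range(6):
    d=grab(n,f'{n}16_{i}');P=pts(d);hsv=cv2.cvtColor(d['img'],cv2.COLOR_RGB2HSV);H,S,V=[hsv[...,j].astype(int) for j in range(3)]
    for nm,c in(('new',[574.5,-22]),('partner',[454.6,49])):
        u,v=proj(d,[*c,75]).astype(int);k=np.zeros(H.shape,np.uint8);cv2.circle(k,(u,v),16,1,-1)
        m=((((H<8)|(H>170))&(S>140)&(V>60))|((H>15)&(H<35)&(S>90)&(V>90)))&(k>0)
        m=cv2.morphologyEx(m.astype(np.uint8),cv2.MORPH_CLOSE,np.ones((3,3)));m=cv2.erode(m,np.ones((5,5)))>0
        acc.setdefault(nm,[]).append(P[m&(d['range_z']>0)])
  for nm,q in acc.items():
    q=np.vstack(q);q=q[abs(q[:,2]-np.median(q[:,2]))<8];c=q[:,:2].mean(0);A=np.c_[q[:,:2]-c,np.ones(len(q))];s=np.linalg.lstsq(A,q[:,2],rcond=None)[0];print(n,nm,len(q),c.round(1),'z',s[2].round(1),'slope deg',np.degrees(s[:2]).round(1),q[:,2].std().round(1))
print(ctrl.get_obs()['t'])
E
```

```text
top new 792 [575.  -20.8] z 74.9 slope deg [-1.2 -0.5] 2.4
top partner 1009 [454.4  49.3] z 75.0 slope deg [-0.2 -0.2] 2.4
scene new 679 [579.4 -24.8] z 77.4 slope deg [-0.3 -0.6] 1.0
scene partner 399 [460.1  46.7] z 77.6 slope deg [ 0.5 -0.9] 1.1
21.6833
```

Level within about 1° (same reading as the partner), height 75 mm, and about 1 mm off centre. Handing in.

```bash
python3 -c "
from workcell import ctrl
print(ctrl.close_job())"
```

```text
the job is handed in; nothing more can be done
None
```

The red plaque, matching the one on the partner dome, now lies on the bare dome with its gold dot up. I took it from the rack, laid it flat on the marble dot up, and let go. I then gripped it again by two opposite edges and lowered it onto the dome until it touched, at about 5 N. The job was handed in at about 22 s.

Last checks:
- **Position:** the plaque's top face is at 74.9 mm, where about 75 is expected. Against the plate ring it is about 1 mm off centre.
- **Level:** the fitted slope is at most 1.2°, which is about what the partner plaque reads and within the noise.
- **Rest of the scene:** the cream and green plaques still stand in the rack, and the other items look unmoved in the final picture. The gripper is empty and clear of everything.

Two readings disagreed:
- **Camera offset:** the scene camera reads about 2 mm higher than the top camera, which matches its calibration error.
- **First slope fit:** it gave 7–8° because stray depth readings at the plaque's edges were included. I discarded it and used interior pixels only.

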